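# Fit and lock the blade guard of a vegetable slicer

### The arm

A 6-joint arm with a two-finger parallel gripper is mounted at the origin on a cart in front of the work surface, level with it; the furniture and walls round the work are solid. World frame = base frame: x ahead of the robot, y to its left, z up, the work surface at z = 0. Lengths are in mm, angles in rad, forces in N, time in s.
With the tool pointing down it reaches from about 350 to 875 mm from the base axis. Payload 4.2 kg.
Tool frame: the origin (TCP) lies on the mounting face of the last link; the fingertips stand 173 mm ahead of it and the grasp point (between the pads) lies 155 mm ahead of it; z points along the fingers, y is the direction in which the jaws open and shut (so a half turn about z gives the same grasp; the last joint's range is limited). The gripper opens to 85 mm and grips with 20 to 120 N. Pads are 22 mm wide; open, the fingers measure 114 mm over their backs; the gripper's body (76 mm by 85 mm) begins 54 mm behind the grasp point. The pads swing forward as they close: fully open they stand 13 mm farther back than shut.
Start: joints at [1.388, 0.385, 0.008, 0, -1.194, -0.259], TCP at [267.196, 564.983, 404.712] pointing down, gripper open.
Joint ranges: [-3.14, 3.14], [-1.21, 2.06], [-1.07, 1.41], [-3.16, 2.05], [-2.99, -0.16], [-3.1, 3.1]. Speed limits (rad/s): [2.79, 2.79, 3.14, 3.14, 3.14, 3.14].

### API

Orientations are given as a unit quaternion [x, y, z, w].
In Python, from bench import arm gives the robot as it stands.
- The arm moves only by the shell command python3 -m jog 'ROWS' [OPENING]. ROWS is JSON, a list that holds one entry, the list of rows, each a list of 4 numbers: the shift along the tool's x, y, z in mm, then the turn about the tool's z in degrees. In form: [[[x, y, z, spin], ...]]. A call has exactly 5 rows; each row is the pose to reach, as a shift and turn from the pose measured when the call began, along the tool's axes at that moment; what a row does not reach only later rows make up. A row lasts 1/8 s, in which the tool goes at most 62.5 mm and 10.7 degrees, less where a joint would pass 70% of its speed; a pose out of reach is approached as far as the arm can. A call with a gripper value outside its range is refused whole. OPENING is the finger opening in mm, from 0 to 85.4, set as the call begins (- or left out, the last holds). The fingers move at their own pace and stop on an object; the grip force is fixed at half the most. Time passes only in rows, so rows that repeat a pose let the fingers close, or fill a call up. It gives the time, the measured TCP pose, the force and the opening at its end, in the units of the state.
- arm.read_state(): the state, without advancing time (a new reading comes with each control period).
- arm.get_image(name): name is "scene" or "top" or "wrist"; returns (picture, depth): 384x512x3 uint8, blue, green, red; 384x512 float32, mm along the optical axis (not along the pixel's ray), 0 where there is no reading.
- arm.camera_params(name): a dict with "mtx" (3x3 intrinsics, pixels), "R" (3x3) and "t" (3): a world point X has camera coordinates R X + t. Camera axes: x right, y down, z forward; pixel columns grow to the right and rows downward; lengths in mm; the calibration is good to about 2 mm. The wrist camera is an equidistant fisheye: a pixel r from the principal point sees the ray r / f radians off the axis. A picture is of the moment at which its call begins: read the wrist's pose just before it. camera_params takes no time and is no camera call; for the wrist camera it gives the pose at the moment of the call.
- arm.job_done(): hands the job in, once; it reports no verdict.
The state is a dict: "clock": time; "joints": joint angles; "joint_vel": joint speeds; "joint_efforts": joint torques, N m; "position": TCP position; "ee_rot": TCP orientation; "contact_force": force on the tool from outside, world axes, zero at the start; "wrist_torque": the same for the moment, N m; "gripper_width": finger opening in mm.
Only numpy, scipy, OpenCV 4.12 (cv2) and the standard library are available. Lean on these libraries where they do the work, as an engineer would, in place of code of your own. Each camera call takes 0.05 s, during which the arm holds its last target.

### The job

Make the vegetable slicer on the range safe to put away: set its loose green guard over the blade, both holes down on the two pins so that it lies flat on the rails. Then hold the orange lock grip pressed down and slide it down the rail over the guard until you feel its stop, without forcing it past, and let it spring up locked there. Leave the onion, the lemon and the mug where they stand.

Things in the scene. Friction and masses are not known exactly. Their poses are not given: they have to be found in the camera images.
- slicer_bed: sloping bed of the slicer, a fixed dark frame 260 x 102 mm with a steel plate and blade, rising 0.35 rad away from the robot. Origin: on the middle line at rail-top height, 120 mm from the low end, 72 mm above the range. x points up the slope along the rails, y left across them, z square off the bed. Rail tops (z = 0): left y 29 to 51, right y -51 to -37 mm; the plate between is 5 mm lower
- seat (a point): point of the bed midway between the two pins, (-55, 0, 0) mm in the bed's frame and with its axes: where the centre of the seated guard's underside lies. The pins stand square on the rails at (x, y) = (-32, 42) and (32, -42) mm from here, 8 mm thick, 11 mm high, tapered above 7 mm. Burner grates 41 mm high stand beside the slicer, from 80 mm off its middle line
- guard: loose green guard with a dark handle, 0.2 to 0.3 kg. Flange 90 (x) by 102 (y), 5 mm thick; hood 72 x 58 mm up to 25 mm high; handle bar 60 (along x) by 20 (y) mm, from 25 to 54 mm high, to be pinched across y. Origin: centre of the underside, z up. Two 12 mm holes at (x, y) = (-32, 42) and (32, -42) mm, so it fits either way round. It starts flat on the surface right of the burners
- lock (a joint): slide of the lock down the left rail, m: 0 open (sled centre at (96, 40) mm of the bed), growing down the slope toward the guard; friction 3 to 5 N. Its stop is hidden in the rail and differs from slicer to slicer, somewhere between 44 and 70 mm: it can only be felt. Forced with over about 18 N the stop gives way and the lock overruns, up to 78 mm. The sled is 52 mm long, 24 wide and 10 high
- tongue_tip (a point): end of the lock's steel tongue (14 mm wide, 3 mm thick; this point is on its underside, 7 mm above the rail). The tongue points down the slope and slides over the seated guard's 5 mm flange; a guard that is not fully down blocks it, and a guard cannot be set down under it
- lock_grip (a joint): press travel of the lock grip square into the sled, m: 0 up, 0.006 fully down; spring 3 N at the top, 5.5 N at the bottom. Up, its tooth holds the lock within the first 4 mm; it slides only while held down 4 mm or more. At the stop (2 mm either way), and nowhere else, the grip can spring up again and so lock; let go short of it or past it, it stays 3.5 mm down
- grip_top (a point): centre of the top of the orange lock grip, 33 mm above the rail when up; axes as the bed. The grip is 44 long (x) and 18 wide (y), its sides free from 10 to 33 mm above the rail; at each end of its sides a cheek stands out to 25 mm width, leaving a finger hollow 28 mm long in the middle; 3 mm humps at the ends of its top make a thumb rest
- onion: red onion, 84 mm, on the counter at the right; origin at its underside; a bystander
- lemon: lemon, 78 x 55 mm, on the counter at the right; origin at its underside; a bystander
- mug: white mug with dark stripes, 90 mm wide, 88 mm high, on the right near the front edge; origin at its underside; a bystander

How it is judged:
By the outcome, as a careful person would: the job done as asked, in the order asked, and still so for the second after the job is handed in, with the robot touching nothing.
It also fails if it takes over 48 s, if anything falls off the work surface, if the arm or the gripper's body presses on something with over 40 N, if the wrist force passes 120 N, or if a joint passes its speed limit or range.

## Working session

There is one attempt and no reset: what is moved stays moved. The work goes in short steps, Python scripts to look and compute and a shell command to move; the robot and the scene stay as the last step left them, time stands still between calls to the robot, and variables do not carry over. Pictures are saved under pics/ and viewed, and the job is handed in when it is done.

```bash
ls; mkdir -p pics
python3 - <<'E'
from bench import arm
import cv2
s=arm.read_state();print({k:s[k] for k in s})
for n in ("scene","top","wrist"):
    p=arm.camera_params(n);print(n,p)
    im,d=arm.get_image(n);cv2.imwrite(f"pics/a_{n}.png",im)
    import numpy as np;np.save(f"pics/a_{n}_d.npy",d)
E
```

```text
pics
{'clock': 0.0, 'joints': array([ 1.38761964e+00,  3.85546227e-01,  6.64570892e-03, -5.08722743e-04,
       -1.19398739e+00, -2.58616364e-01]), 'joint_vel': array([-5.82173446e-04, -1.15808212e-03, -2.83609432e-05,  1.95001441e-04,
        1.20041989e-03, -4.03239949e-04]), 'joint_efforts': array([ 9.22200124e-04, -3.92286944e+01,  1.88391870e+01,  4.18581963e+00,
       -4.58000242e-03,  1.53510037e-06]), 'position': array([267.09553274, 564.8288319 , 403.63375015]), 'ee_rot': array([ 9.75680283e-01, -2.19195885e-01, -1.96812358e-04,  1.05396334e-03]), 'contact_force': array([ 0.67516397, -0.5219466 ,  0.36858842]), 'wrist_torque': array([ 0.0189412 ,  0.02799192, -0.0112482 ]), 'gripper_width': 85.15879188314258}
scene {'mtx': array([[357.64042648,   0.        , 254.34601641],
       [  0.        , 357.64042648, 194.97132811],
       [  0.        ,   0.        ,   1.        ]]), 'R': array([[ 0.38662141, -0.92223371, -0.00297892],
       [-0.67083619, -0.27901036, -0.68711864],
       [ 0.63285282,  0.26765314, -0.72653912]]), 't': array([-252.08052379,  349.02450051,  970.71431387])}
top {'mtx': array([[415.83550653,   0.        , 255.33698195],
       [  0.        , 415.83550653, 195.99018933],
       [  0.        ,   0.        ,   1.        ]]), 'R': array([[ 0.12879367, -0.99167023, -0.00153413],
       [-0.95495898, -0.12360844, -0.26976711],
       [ 0.26733038,  0.03620933, -0.96292438]]), 't': array([-166.93410697,  471.47474514, 1454.4892621 ])}
wrist {'mtx': array([[297.31863964,   0.        , 253.09697129],
       [  0.        , 297.31863964, 190.58520699],
       [  0.        ,   0.        ,   1.        ]]), 'R': array([[-0.42648889, -0.90449151,  0.0015279 ],
       [-0.85810238,  0.40514822,  0.31546033],
       [-0.28595022,  0.13322923, -0.94893753]]), 't': array([622.71761177, -40.10337539, 381.75064357])}
```

View pics/a_scene.png

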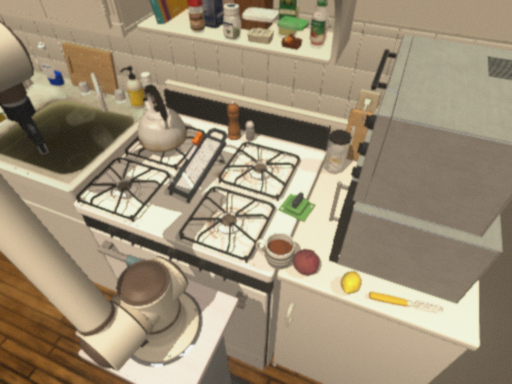

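View pics/a_top.png

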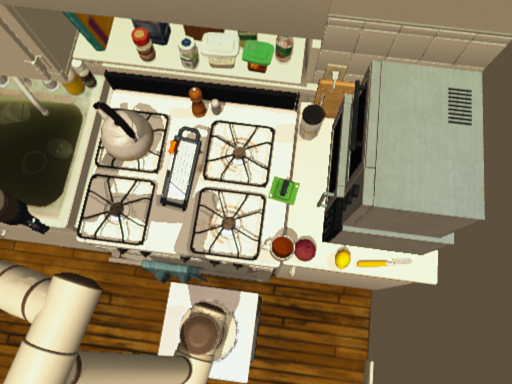

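View pics/a_wrist.png

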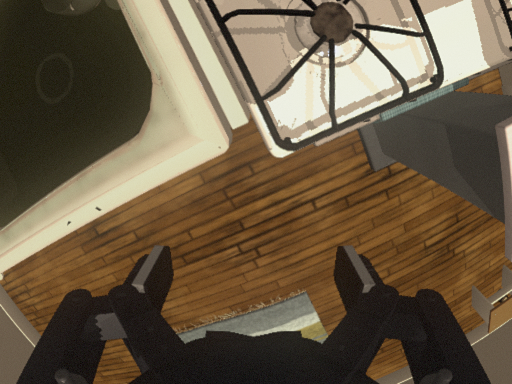

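```bash
cat > h.py <<'E'
import numpy as np,cv2
from bench import arm
def load(tag,n):
    return cv2.imread(f"pics/{tag}_{n}.png"),np.load(f"pics/{tag}_{n}_d.npy")
def pts(n,d,p=None):
    p=p or arm.camera_params(n);K=p["mtx"];v,u=np.mgrid[:d.shape[0],:d.shape[1]].astype(float)
    x=(u-K[0,2])/K[0,0];y=(v-K[1,2])/K[1,1]
    if n=="wrist":
        r=np.hypot(x,y)+1e-9;s=np.tan(r)/r;x*=s;y*=s
    X=np.stack([x*d,y*d,d],-1)
    return (X-p["t"])@p["R"]
def proj(n,X,p=None):
    p=p or arm.camera_params(n);K=p["mtx"];c=np.atleast_2d(X)@p["R"].T+p["t"]
    if n=="wrist":
        rr=np.hypot(c[:,0],c[:,1])+1e-9;th=np.arctan2(rr,c[:,2]);q=c[:,:2]/rr[:,None]*th[:,None]
    else: q=c[:,:2]/c[:,2:]
    return q*K[0,0]+K[:2,2]
def crop(im,x0,y0,x1,y1,f,name):
    c=cv2.resize(im[y0:y1,x0:x1],None,fx=f,fy=f,interpolation=cv2.INTER_CUBIC);cv2.imwrite("pics/"+name,c)
E
python3 - <<'E'
from h import *
im,d=load("a","top")
crop(im,150,115,210,220,5,"a_c1.png");crop(im,260,165,310,215,8,"a_c2.png")
im2,d2=load("a","scene")
crop(im2,160,120,240,205,7,"a_c3.png")
P=pts("top",d);P2=pts("scene",d2)
for u,v in [(284,190),(270,190),(182,165),(174,205),(173,147),(238,155),(118,145)]: print(u,v,P[v,u].round(0))
hsv=cv2.cvtColor(im,cv2.COLOR_BGR2HSV)
for I,Q,n in((im,P,"top"),(im2,P2,"scene")):
    b,g,r=[I[...,i].astype(int) for i in range(3)]
    m=(g>r+50)&(g>b+40)&(Q[...,2]<60)&(Q[...,2]>-20)
    q=Q[m];print(n,m.sum(),q.min(0).round(),q.max(0).round(),np.median(q,0).round(1))
    mo=(r>200)&(g>60)&(g<160)&(b<90)
    q=Q[mo&(Q[...,1]>0)&(Q[...,2]<200)];print("orange",len(q),np.median(q,0).round(1) if len(q) else 0)
    lab=(Q[...,2]>0)
E
```

```text
284 190 [ 528. -207.   56.]
270 190 [ 539. -155.   -4.]
182 165 [568. 178.  81.]
174 205 [425. 191.  33.]
173 147 [613. 209. 136.]
238 155 [655. -16.  23.]
118 145 [593. 406. 140.]
top 420 [ 493. -259.   -5.] [ 593. -154.   36.] [ 535.1 -204.8    9.9]
orange 57 [614.6 213.9 136.9]Traceback (most recent call last):
  File "<stdin>", line 12, in <module>
    return umr_minimum(a, axis, None, out, keepdims, initial, where)
ValueError: zero-size array to reduction operation minimum which has no identity
```

View pics/a_c1.png

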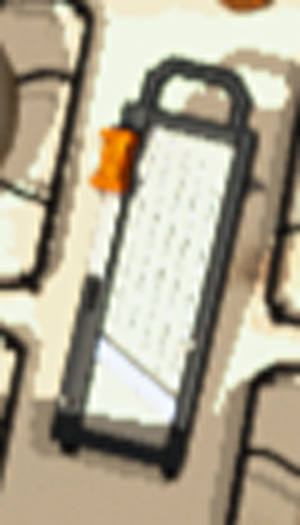

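View pics/a_c2.png

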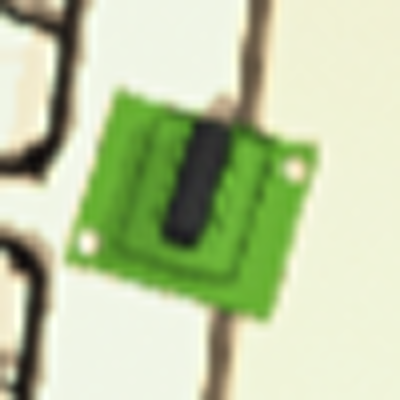

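View pics/a_c3.png

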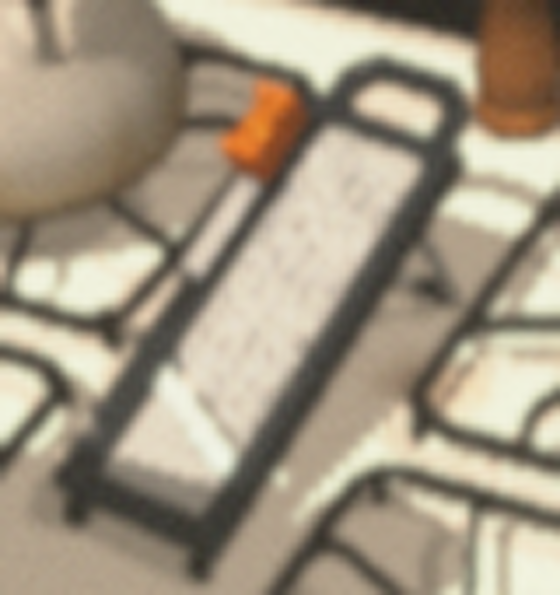

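```bash
cat >> h.py <<'E'
from scipy.optimize import least_squares
from scipy.spatial.transform import Rotation as Rn
def bedT(x,y,yaw,z=72): return Rn.from_euler("ZY",[yaw,-0.35]).as_matrix(),np.array([x,y,z])
def gT(x,y,yaw): return Rn.from_euler("Z",yaw).as_matrix(),np.array([x,y,0.])
def fit(Tf,views,x0):
    # views: list of (n,params,model pts,pixels)
    def f(q):
        R,t=Tf(*q);return np.concatenate([(proj(n,np.array(M,float)@R.T+t,p)-np.array(px)).ravel() for n,p,M,px in views])
    r=least_squares(f,x0);return r.x,r.fun.reshape(-1,2)
E
python3 - <<'E'
from h import *
pt=arm.camera_params("top")
c=lambda L,o,f:[((a+.5)/f-.5+o[0],(b+.5)/f-.5+o[1]) for a,b in L]
M=[(-120,51,0),(-120,-51,0),(140,51,0),(140,-51,0)]
px=c([(57,420),(187,455),(125,105),(255,130)],(150,115),5)
x,r=fit(bedT,[("top",pt,M,px)],[530,180,0.1]);print(x,r.round(1))
R,t=bedT(*x)
print("grip",R@[96,40,33]+t)
M=[(45,51,5),(45,-51,5),(-45,-51,5),(-45,51,5),(32,-42,5),(-32,42,5)]
px=c([(118,92),(318,148),(268,322),(66,262),(295,168),(87,243)],(260,165),8)
x,r=fit(gT,[("top",pt,M,px)],[530,-200,0.1]);print(x,r.round(1))
s=arm.read_state()
p=arm.camera_params("wrist");C=-p["R"].T@p["t"];T=Rn.from_quat(s["ee_rot"]).as_matrix()
print("T",T.round(3),"cam in tool",T.T@(C-s["position"]),"axes",(T.T@p["R"].T).round(3))
E
```

```text
[ 5.39026062e+02  1.81588342e+02 -1.11930238e-01] [[-0.7  2.7]
 [-0.4  2. ]
 [ 0.2 -3. ]
 [ 0.9 -1.9]]
grip [621.86457721 212.52917255 135.91748904]
[ 5.42081109e+02 -2.06598270e+02 -1.65123164e-01] [[-0.3 -0.2]
 [ 0.3  0.1]
 [ 0.2  0.1]
 [-0.4  0.1]
 [-0.   0. ]
 [ 0.2 -0.1]]
T [[ 0.904 -0.428 -0.001]
 [-0.428 -0.904 -0.002]
 [ 0.     0.002 -1.   ]] cam in tool [81.66404121  1.36252191 29.75223575] axes [[ 0.001 -0.949 -0.316]
 [ 1.     0.001 -0.   ]
 [ 0.001 -0.316  0.949]]
```

```bash
python3 -m jog '[[[50,28,0,-5],[104,58,0,-10],[157,88,0,-15],[210,117,0,-19],[263,147,0,-19]]]' 85
```

```text
clock: 0.78
position: [442.7, 317.8, 404.1]
ee_rot: [0.999, -0.055, -0.0, 0.001]
contact_force: [0.8, 0.6, -0.0]
gripper_width: 85.1
```

```bash
cat > w.py <<'E'
from h import *
s=arm.read_state();T=Rn.from_quat(s["ee_rot"]).as_matrix()
print(round(s["clock"],2),s["position"].round(1),"yaw",round(np.arctan2(T[1,0],T[0,0]),4),"zax",T[:,2].round(4),"F",s["contact_force"].round(1),"w",round(s["gripper_width"],1),"j",s["joints"].round(2))
E
cat >> h.py <<'E'
def goto(x,y,z,yaw=None):
    s=arm.read_state();T=Rn.from_quat(s["ee_rot"]).as_matrix()
    d=T.T@(np.array([x,y,z])-s["position"]);a=np.arctan2(T[1,0],T[0,0])
    print("shift",d.round(1),"spin",0 if yaw is None else round(-np.degrees(yaw-a),2))
E
python3 w.py; python3 -c "
from h import *
goto(540,182,400,-0.112)"
```

```text
0.78 [442.7 317.8 404.1] yaw -0.1095 zax [-7.0e-04 -1.6e-03 -1.0e+00] F [ 0.8  0.6 -0. ] w 85.1 j [ 0.92  0.25 -0.19  0.   -1.13  0.54]
shift [111.5 124.3   4.2] spin 0.14
```

```bash
python3 -m jog '[[[38,42,0,0],[76,84,0,0],[112,124,4,0],[112,124,4,0],[112,124,4,0]]]'; python3 w.py
python3 - <<'E'
from h import *
import pickle
p=arm.camera_params("wrist");im,d=arm.get_image("wrist");cv2.imwrite("pics/b_wrist.png",im);np.save("pics/b_wrist_d.npy",d);pickle.dump(p,open("pics/b_p.pkl","wb"))
cv2.imwrite("pics/b_big.png",cv2.resize(im,(800,600)))
im,d=arm.get_image("scene");cv2.imwrite("pics/b_scene.png",im)
E
```

```text
clock: 1.4
position: [540.5, 182.1, 399.9]
ee_rot: [0.998, -0.055, -0.001, 0.001]
contact_force: [0.0, 0.1, 0.6]
gripper_width: 85.0
1.4 [540.5 182.1 399.9] yaw -0.1103 zax [-0.0014 -0.0018 -1.    ] F [0.  0.1 0.6] w 85.0 j [ 0.61  0.3  -0.14  0.   -1.14  0.85]
```

View pics/b_big.png

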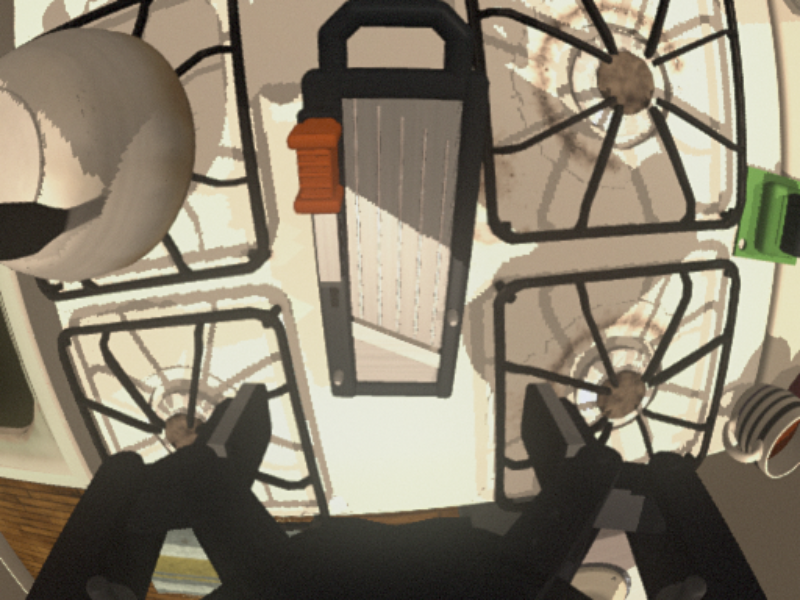

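Run:
```python
from h import *
im=cv2.imread("pics/b_wrist.png")
crop(im,180,35,320,135,5,"b_c1.png");crop(im,200,165,320,260,6,"b_c2.png")
```

```text
(no output)
```

View pics/b_c1.png

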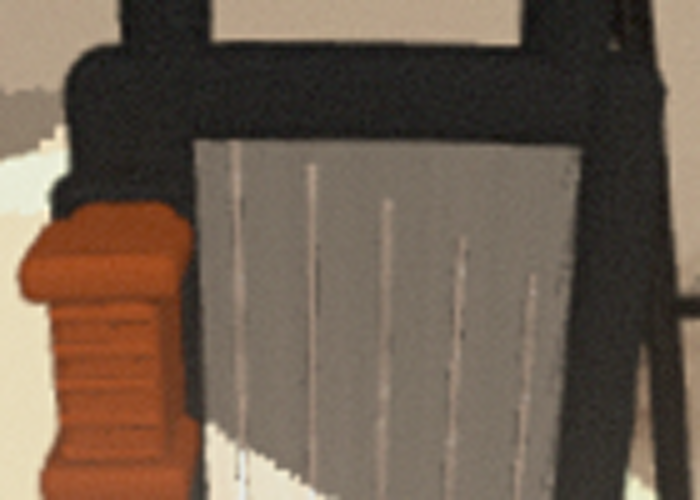

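View pics/b_c2.png

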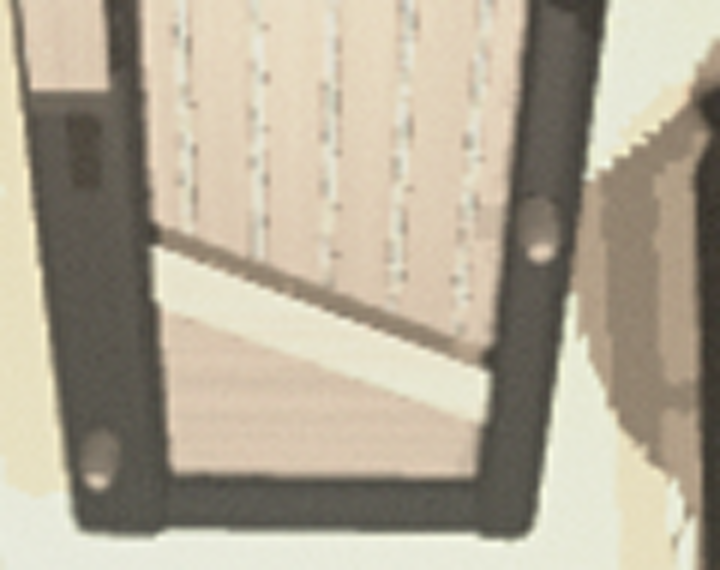

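Run:
```python
from h import *
import pickle
p=pickle.load(open("pics/b_p.pkl","rb"));im=cv2.imread("pics/b_wrist.png")
c=lambda L,o,f:[((a+.5)/f-.5+o[0],(b+.5)/f-.5+o[1]) for a,b in L]
M=[(-87,42,5.5),(-23,-42,5.5)]
px=c([(100,459),(540,230)],(200,165),6)
x,r=fit(bedT,[("wrist",p,M,px)],[530,180,-.11]);print(x,r.round(2))
M2=M+[(-120,51,0),(-120,-51,0)];px2=px+c([(76,530),(532,535)],(200,165),6)
x2,r2=fit(bedT,[("wrist",p,M2,px2)],[530,180,-.11]);print(x2,r2.round(2))
# free z too
x3,r3=fit(bedT,[("wrist",p,M2,px2)],[530,180,-.11,72]);print(x3,r3.round(2))
R,t=bedT(*x)
# draw overlay
def L(a,b,col=(255,0,255)):
    q=proj("wrist",np.array([a,b],float)@R.T+t,p);q=((q-[170,20])*4+1.5).astype(int);cv2.line(big,q[0],q[1],col,1,cv2.LINE_AA)
big=cv2.resize(im[20:270,170:340],None,fx=4,fy=4,interpolation=cv2.INTER_CUBIC)
for y in(51,29,-37,-51): L((-120,y,0),(140,y,0))
for xx in(-120,140): L((xx,51,0),(xx,-51,0))
for a,b in((-87,42),(-23,-42)):
    L((a,b,0),(a,b,11),(0,255,0))
    th=np.linspace(0,6.283,25)
    for z in(0,7):
        for i in range(24): L((a+4*np.cos(th[i]),b+4*np.sin(th[i]),z),(a+4*np.cos(th[i+1]),b+4*np.sin(th[i+1]),z),(0,255,255))
for z in(10,33):
    for a,b,e,f in((74,49,118,49),(74,31,118,31),(74,49,74,31),(118,49,118,31)): L((a,b,z),(e,f,z),(255,255,0))
cv2.imwrite("pics/b_o1.png",big[:500]);cv2.imwrite("pics/b_o2.png",big[500:])
```

```text
[ 5.31336880e+02  1.82954763e+02 -1.25812541e-01] [[ 0.01 -0.01]
 [-0.01  0.01]]
[ 5.32246607e+02  1.82864916e+02 -1.24861945e-01] [[ 0.03 -0.63]
 [ 0.04 -0.81]
 [-0.52  0.8 ]
 [ 0.45  1.05]]
[ 5.30165436e+02  1.82963092e+02 -1.26119418e-01  6.77681049e+01] [[ 0.51 -0.79]
 [-0.4  -0.36]
 [-0.06  0.49]
 [ 0.01  0.81]]
```

View pics/b_o1.png

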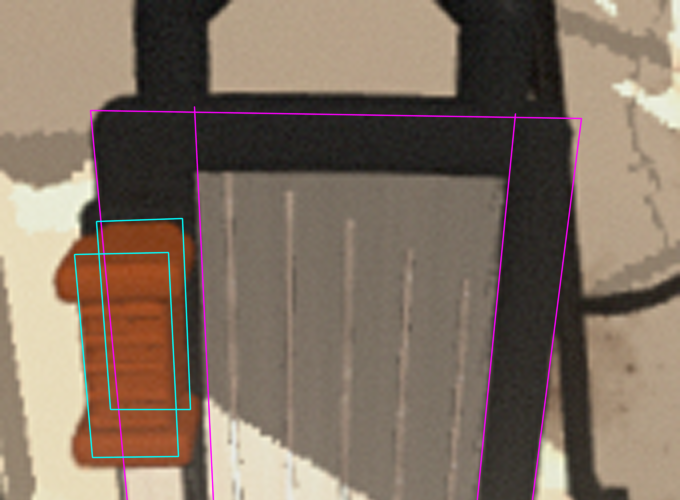

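View pics/b_o2.png

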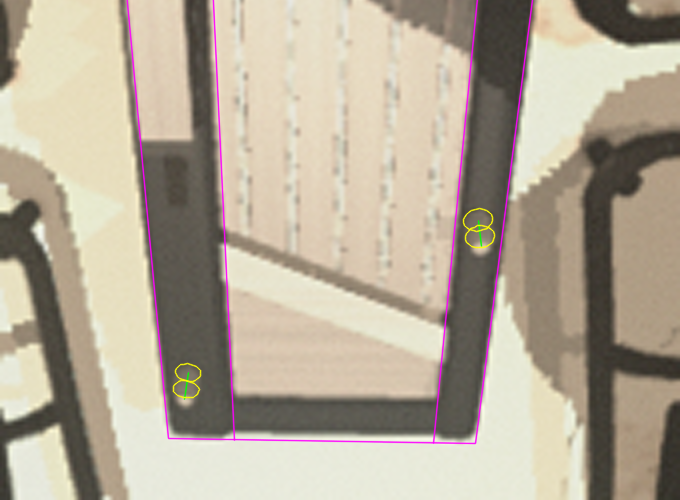

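Run:
```python
from h import *
import pickle
p=pickle.load(open("pics/b_p.pkl","rb"));d=np.load("pics/b_wrist_d.npy");P=pts("wrist",d,p)
R,t=bedT(531,182.95,-.1258);Q=(P-t)@R
def box(x0,x1,y0,y1):
    m=(Q[...,0]>x0)&(Q[...,0]<x1)&(Q[...,1]>y0)&(Q[...,1]<y1)&(abs(Q[...,2])<45)&(d>0);return Q[m]
for b in((-80,-30,32,48),(-110,-60,-49,-39),(0,60,-49,-39),(100,130,-49,-39),(-115,-90,-49,-39),(0,60,-30,20)):
    q=box(*b);print(b,len(q),np.median(q[:,2]).round(2))
# slope
q=box(-100,120,-47,-40);q=q[abs(q[:,2])<4];print(np.polyfit(q[:,0],q[:,2],1))
# grip
im=cv2.imread("pics/b_wrist.png").astype(int);mo=(im[...,2]>im[...,0]+60)&(abs(Q[...,0]-96)<40)&(abs(Q[...,1]-40)<25)
q=Q[mo];print(len(q),q.min(0).round(1),q.max(0).round(1));qt=q[q[:,2]>26];print(np.median(qt,0).round(1),np.percentile(qt,[2,98],0).round(1))
# range surface
m=(P[...,0]>400)&(P[...,0]<700)&(abs(P[...,1]-100)<60)&(P[...,2]<15)&(d>0);print("range z",np.percentile(P[m][:,2],[10,50,90]))
# pins
m=(abs(Q[...,1]+42)<8)&(Q[...,2]>4)&(Q[...,2]<16)&(abs(Q[...,0]+23)<15);print(Q[m].round(1))
m=(abs(Q[...,1]-42)<8)&(Q[...,2]>4)&(Q[...,2]<16)&(abs(Q[...,0]+87)<15);print(Q[m].round(1))
```

```text
(-80, -30, 32, 48) 420 0.9
(-110, -60, -49, -39) 211 0.63
(0, 60, -49, -39) 501 0.63
(100, 130, -49, -39) 372 0.67
(-115, -90, -49, -39) 97 0.35
(0, 60, -30, 20) 2525 -4.12
[2.30079657e-04 7.73010507e-01]
1711 [73.5 28.2  6.7] [117.8  53.1  39.3]
[97.1 39.6 34.9] [[ 75.1  28.9  27.2]
 [117.1  51.2  37.9]]
range z [0.02938262 1.267585   2.93392129]
[[-18.1 -42.1   4.2]
 [-18.8 -38.8   5.1]
 [-18.2 -39.8   5.8]
 [-18.4 -40.9   5.5]
 [-18.3 -42.    5.6]
 [-19.2 -43.3   4.6]
 [-20.4 -37.9   4.9]
 [-19.2 -38.7   6.4]
 [-18.5 -39.7   7.2]
 [-18.9 -40.9   6.6]
 [-18.6 -41.9   6.9]
 [-19.8 -43.2   5.5]
 [-20.5 -44.5   4.7]
 [-20.8 -37.8   6.1]
 [-19.2 -38.6   8. ]
 [-19.6 -39.8   7.4]
 [-19.6 -40.8   7.5]
 [-18.5 -41.7   8.7]
 [-18.7 -42.8   8.5]
 [-20.3 -44.3   6.6]
 [-20.1 -37.5   8.6]
 [-20.  -38.6   8.7]
 [-19.5 -39.6   9.2]
 [-18.6 -40.5  10.2]
 [-19.5 -41.8   9.2]
 [-19.3 -42.8   9.4]
 [-19.8 -44.    8.8]
 [-22.6 -37.9   7.3]
 [-20.6 -38.6   9.7]
 [-20.5 -39.7   9.7]
 [-19.8 -40.6  10.5]
 [-20.6 -41.8   9.5]
 [-20.3 -42.9   9.8]
 [-20.1 -43.9  10.1]
 [-22.4 -37.7   9.2]
 [-21.1 -38.5  
[... 546 characters left out ...]
  7.8]
 [-82.   41.8   7.8]
 [-83.4  40.8   6.5]
 [-83.7  39.6   6.2]
 [-84.8  38.5   5.2]
 [-84.6  45.8   7.2]
 [-83.2  44.3   8.5]
 [-82.3  42.9   9.3]
 [-83.6  41.9   8. ]
 [-82.5  40.5   9. ]
 [-83.9  39.5   7.7]
 [-86.   38.6   5.7]
 [-84.5  45.6   9. ]
 [-84.4  44.3   9. ]
 [-82.4  42.8  10.8]
 [-84.1  41.8   9.2]
 [-83.7  40.6   9.5]
 [-84.1  39.4   9.1]
 [-86.4  38.5   7. ]
 [-86.4  45.7   9. ]
 [-85.7  44.4   9.5]
 [-84.2  42.9  10.8]
 [-84.2  41.7  10.8]
 [-84.5  40.5  10.5]
 [-85.4  39.4   9.6]
 [-85.7  44.2  11.1]
 [-85.   42.9  11.7]
 [-85.3  41.7  11.4]
 [-86.1  40.6  10.7]
 [-86.7  39.5  10.1]
 [-85.7  44.1  12.8]
 [-87.   43.1  11.6]
 [-87.2  41.9  11.4]
 [-87.2  40.6  11.4]]
```

```bash
python3 -c "
from h import *
goto(542,-206.6,320,-.165)"
```

```text
shift [ 44.  387.1  80.8] spin 3.26
```

```bash
python3 -m jog '[[[6,58,10,1],[12,118,20,2],[18,178,35,3],[26,238,50,3],[34,298,65,3]]]'; python3 -c "
from h import *
goto(542,-206.6,320,-.165)"
```

```text
clock: 2.12
position: [541.6, -117.3, 335.8]
ee_rot: [0.997, -0.079, 0.0, 0.001]
contact_force: [0.1, -0.3, 0.7]
gripper_width: 85.0
shift [14.4 88.2 16. ] spin 0.43
```

```bash
python3 -m jog '[[[7,44,8,0.4],[14.4,88.2,16,0.4],[14.4,88.2,16,0.4],[14.4,88.2,16,0.4],[14.4,88.2,16,0.4]]]'; python3 w.py
python3 - <<'E'
from h import *
import pickle
p=arm.camera_params("wrist");im,d=arm.get_image("wrist");cv2.imwrite("pics/c_wrist.png",im);np.save("pics/c_wrist_d.npy",d);pickle.dump(p,open("pics/c_p.pkl","wb"))
R,t=gT(542.1,-206.6,-.165);q=proj("wrist",np.array([(0,0,54)])@R.T+t,p);print(q)
x,y=q[0].astype(int);x0=max(0,x-100);y0=max(0,y-80)
crop(im,x0,y0,x0+200,y0+150,4,"c_c1.png");print(x0,y0)
P=pts("wrist",d,p);Q=(P-t)@R
for b in((-20,20,-5,5),(-20,20,15,25),(-20,20,34,48),(-20,20,-48,-34),(-20,20,-70,-58)):
    m=(Q[...,0]>b[0])&(Q[...,0]<b[1])&(Q[...,1]>b[2])&(Q[...,1]<b[3])&(d>0);print(b,m.sum(),np.median(Q[m][:,2]).round(1))
m=(Q[...,2]>45)&(Q[...,2]<62)&(abs(Q[...,0])<45)&(abs(Q[...,1])<25);print("handle",np.percentile(Q[m],[2,50,98],0).round(1))
E
```

```text
clock: 2.75
position: [542.3, -205.1, 320.5]
ee_rot: [0.997, -0.081, 0.001, 0.001]
contact_force: [-1.0, 0.6, 0.9]
gripper_width: 85.0
2.75 [ 542.3 -205.1  320.5] yaw -0.162 zax [ 0.0015 -0.0015 -1.    ] F [-1.   0.6  0.9] w 85.0 j [-0.08  0.38 -0.22  0.   -0.96  1.49]
[[252.73597616 193.98684001]]
152 113
(-20, 20, -5, 5) 2225 230.8
(-20, 20, 15, 25) 2020 236.5
(-20, 20, 34, 48) 3537 192.8
(-20, 20, -48, -34) 3504 192.9
(-20, 20, -70, -58) 5273 229.2
handle [[-25.8 -11.2  47.9]
 [  3.9  -1.8  54.1]
 [ 29.8   7.6  55.9]]
```

View pics/c_c1.png

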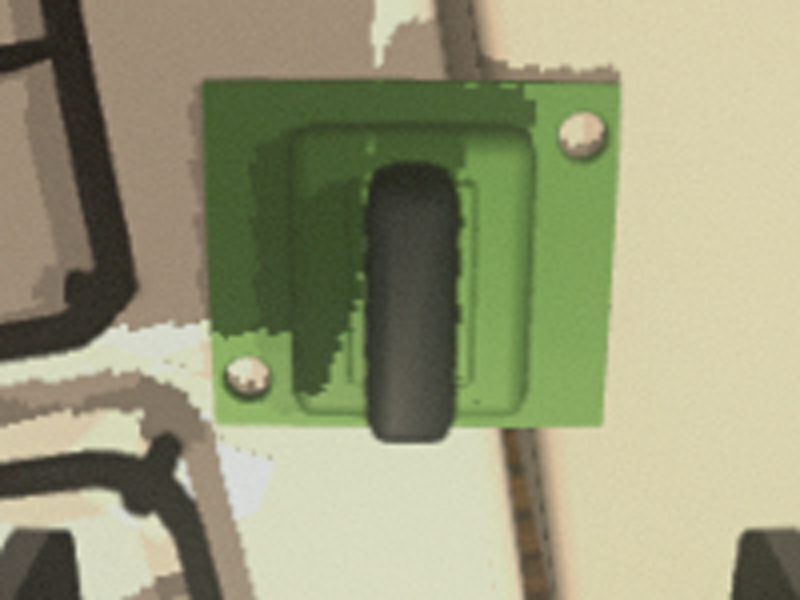

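Run:
```python
from h import *
import pickle
p=pickle.load(open("pics/c_p.pkl","rb"))
c=lambda L,o,f:[((a+.5)/f-.5+o[0],(b+.5)/f-.5+o[1]) for a,b in L]
M=[(45,51,5),(45,-51,5),(-45,-51,5),(-45,51,5),(32,-42,5),(-32,42,5)]
px=c([(205,78),(620,80),(602,427),(215,425),(583,134),(249,377)],(152,113),4)
x,r=fit(gT,[("wrist",p,M,px)],[542,-206,-.16]);print(x.round(4),r.round(2).tolist())
R,t=gT(*x)
R2,t2=bedT(531.2,183.3,-.124);print("seat",R2@[-55,0,0]+t2)
g=R@[6,0,0]+t;goto(g[0],g[1],202,x[2])
```

```text
[ 5.426572e+02 -2.083106e+02 -1.671000e-01] [[-0.69, 0.5], [0.42, 0.73], [0.04, -0.71], [0.36, -0.72], [0.1, 0.09], [-0.23, -0.07]]
seat [479.93119646 189.69011674  53.14062059]
shift [  6.6   2.9 118.5] spin 0.29
```

```bash
python3 -m jog '[[[8.6,2.9,35,0.3],[8.6,2.9,80,0.3],[8.6,2.9,118.5,0.3],[8.6,2.9,118.5,0.3],[8.6,2.9,118.5,0.3]]]'; python3 -c "
from h import *
goto(550.5,-209.6,202,-.167)"
```

```text
clock: 3.42
position: [551.5, -209.2, 203.6]
ee_rot: [0.997, -0.083, 0.002, 0.001]
contact_force: [0.3, 0.2, 0.6]
gripper_width: 85.1
shift [-0.9  0.5  1.6] spin 0.08
```

```bash
python3 -m jog '[[[-0.9,0.5,1.6,0],[-0.9,0.5,1.6,0],[-0.9,0.5,1.6,0],[-0.9,0.5,1.6,0],[-0.9,0.5,1.6,0]]]' 0; python3 w.py
```

```text
clock: 4.05
position: [550.7, -209.6, 202.7]
ee_rot: [0.997, -0.083, 0.003, 0.001]
contact_force: [-1.2, 0.8, 4.0]
gripper_width: 19.0
4.05 [ 550.7 -209.6  202.7] yaw -0.1655 zax [ 0.0048 -0.0025 -1.    ] F [-1.2  0.8  4. ] w 19.0 j [-0.09  0.54 -0.32  0.   -0.71  1.49]
```

```bash
cat >> h.py <<'E'
BED=(531.2,183.3,-.124);GX=8.1;GH=202.7
def contact():
    R,t=bedT(*BED);e=R@[-11.64,0,0]+t;u=np.array([np.cos(BED[2]),np.sin(BED[2]),0])
    o=e-45*u;tcp=o+GX*u;tcp[2]=o[2]+GH;return tcp
E
python3 -m jog '[[[0,0,-30,0],[0,0,-70,0],[0,0,-110,0],[0,-30,-140,0],[2,-80,-150,0]]]'; python3 -c "
from h import *
c=contact();print(c);goto(c[0],c[1],c[2]+30,BED[2])"
```

```text
clock: 4.68
position: [565.0, -130.9, 354.0]
ee_rot: [0.996, -0.084, 0.004, 0.001]
contact_force: [0.7, -0.4, -2.7]
gripper_width: 18.9
[483.73298074 189.21626434 270.70866952]
shift [-134.3 -302.    51.9] spin -2.56
```

```bash
python3 -m jog '[[[-22,-55,5,0],[-50,-110,10,-1],[-76,-165,15,-2],[-102,-220,20,-2.6],[-125,-275,25,-2.6]]]'; python3 -c "
from h import *
c=contact();goto(c[0],c[1],c[2]+30,BED[2])"
```

```text
clock: 5.3
position: [486.9, 162.7, 326.9]
ee_rot: [0.998, -0.062, 0.003, 0.001]
contact_force: [1.0, -0.2, -2.6]
gripper_width: 19.0
shift [ -6.6 -26.   26. ] spin 0.03
```

```bash
python3 -m jog '[[[-6,-20,10,0],[-6.6,-26,26,0],[-6.6,-26,26,0],[-6.6,-26,26,0],[-6.6,-26,26,0]]]'; python3 w.py
python3 - <<'E'
from h import *
import pickle
c=contact();goto(c[0],c[1],c[2]+30,BED[2])
p=arm.camera_params("wrist");im,d=arm.get_image("wrist");cv2.imwrite("pics/d_wrist.png",im);np.save("pics/d_wrist_d.npy",d);pickle.dump(p,open("pics/d_p.pkl","wb"))
im2,d2=arm.get_image("scene");cv2.imwrite("pics/d_scene.png",im2)
crop(im,150,60,350,210,4,"d_c1.png")
crop(im2,140,100,260,190,6,"d_c2.png")
E
```

```text
clock: 5.92
position: [484.1, 188.4, 301.2]
ee_rot: [0.998, -0.062, 0.003, 0.001]
contact_force: [0.4, 0.4, -2.9]
gripper_width: 19.1
5.92 [484.1 188.4 301.2] yaw -0.1249 zax [ 0.0068 -0.0025 -1.    ] F [ 0.4  0.4 -2.9] w 19.1 j [ 0.69  0.31 -0.4   0.01 -0.86  0.76]
shift [-0.5 -0.8  0.5] spin -0.05
```

View pics/d_c1.png

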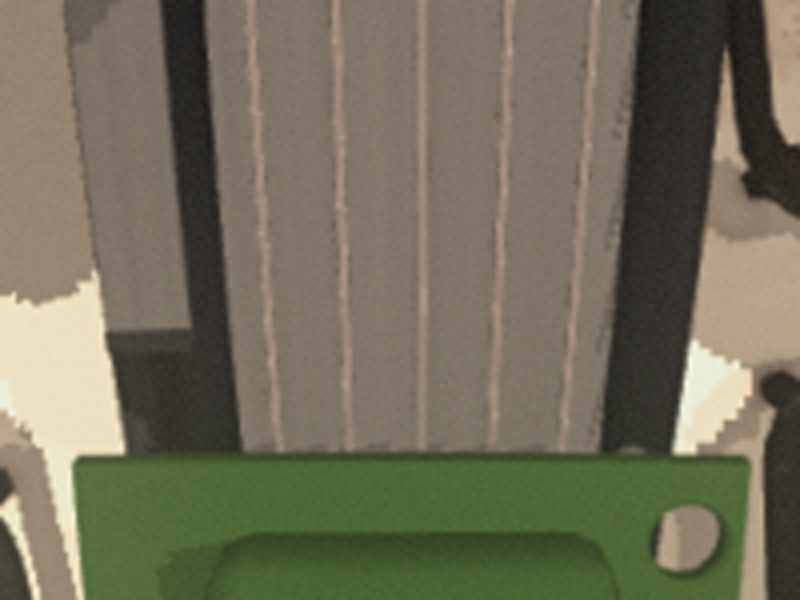

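View pics/d_c2.png

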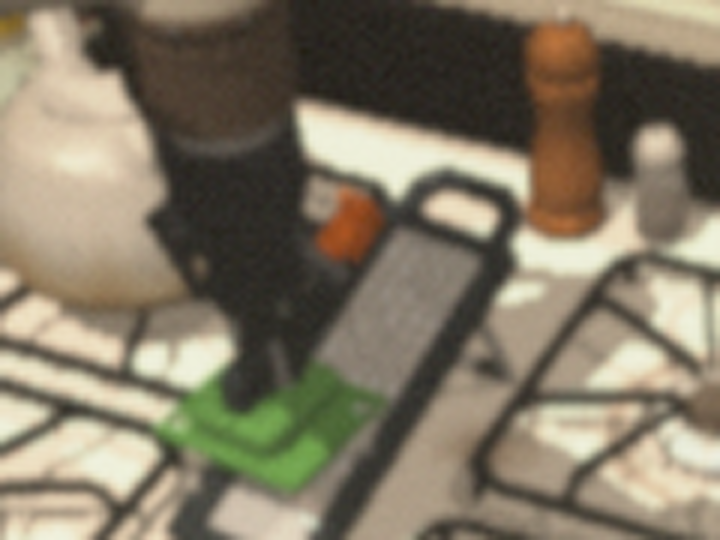

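Run:
```python
from h import *
import pickle
p=pickle.load(open("pics/d_p.pkl","rb"))
c=lambda L,o,f:[((a+.5)/f-.5+o[0],(b+.5)/f-.5+o[1]) for a,b in L]
M=[(45,51,5),(45,-51,5),(32,-42,5)]
px=c([(75,458),(748,458),(686,539)],(150,60),4)
g3=lambda x,y,yaw,z:(Rn.from_euler("Z",yaw).as_matrix(),np.array([x,y,z]))
x,r=fit(lambda a,b,c:g3(a,b,c,98.5),[("wrist",p,M,px)],[480,188,-.12]);print(x,r.round(2).tolist())
x,r=fit(g3,[("wrist",p,M,px)],[480,188,-.12,98]);print(x,r.round(2).tolist())
cc=contact();u=np.array([np.cos(-.124),np.sin(-.124),0]);o=np.array([484.1,188.4])-GX*u[:2];print("expected",o)
# rails outer edges fit to bed: left outer edge pts and right outer edge pts
R,t=bedT(*BED)
for y,z in((51,0),(29,0),(-37,0),(-51,0)):
    q=proj("wrist",np.array([[x,y,z] for x in(0,30,60,90)],float)@R.T+t,p);print(y,((q-[150,60])*4+1.5).round(0).tolist())
q=proj("wrist",np.array([[-23,-42,z] for z in(0,5,11)],float)@R.T+t,p);print(((q-[150,60])*4+1.5).round(0).tolist())
```

```text
[ 4.76180520e+02  1.87951428e+02 -1.23518861e-01] [[-0.69, 0.02], [0.49, -0.08], [0.2, 0.17]]
[ 4.75856371e+02  1.87900677e+02 -1.23660199e-01  9.73225173e+01] [[0.02, 0.01], [0.09, -0.06], [-0.1, 0.05]]
expected [476.06219305 189.40182804]
51 [[105.0, 355.0], [82.0, 196.0], [60.0, 18.0], [42.0, -173.0]]
29 [[229.0, 353.0], [215.0, 191.0], [202.0, 9.0], [190.0, -187.0]]
-37 [[614.0, 353.0], [630.0, 191.0], [645.0, 10.0], [657.0, -185.0]]
-51 [[693.0, 355.0], [715.0, 195.0], [735.0, 16.0], [752.0, -176.0]]
[[629.0, 463.0], [633.0, 479.0], [638.0, 499.0]]
```

```bash
python3 -m jog '[[[-0.9,-1.9,5,0],[-0.9,-1.9,14,0],[-0.9,-1.9,21,0],[-0.9,-1.9,21,0],[-0.9,-1.9,21,0]]]'; python3 w.py
python3 - <<'E'
from h import *
import pickle
p=arm.camera_params("wrist");im,d=arm.get_image("wrist");cv2.imwrite("pics/e_wrist.png",im);np.save("pics/e_wrist_d.npy",d);pickle.dump(p,open("pics/e_p.pkl","wb"))
crop(im,150,60,350,210,4,"e_c1.png");crop(im,295,170,345,215,14,"e_c2.png")
E
```

```text
clock: 6.65
position: [483.6, 190.6, 280.2]
ee_rot: [0.998, -0.062, 0.004, 0.001]
contact_force: [-0.8, 0.5, -2.8]
gripper_width: 18.8
6.65 [483.6 190.6 280.2] yaw -0.1244 zax [ 0.007  -0.0025 -1.    ] F [-0.8  0.5 -2.8] w 18.8 j [ 0.69  0.34 -0.42  0.01 -0.81  0.75]
```

View pics/e_c1.png

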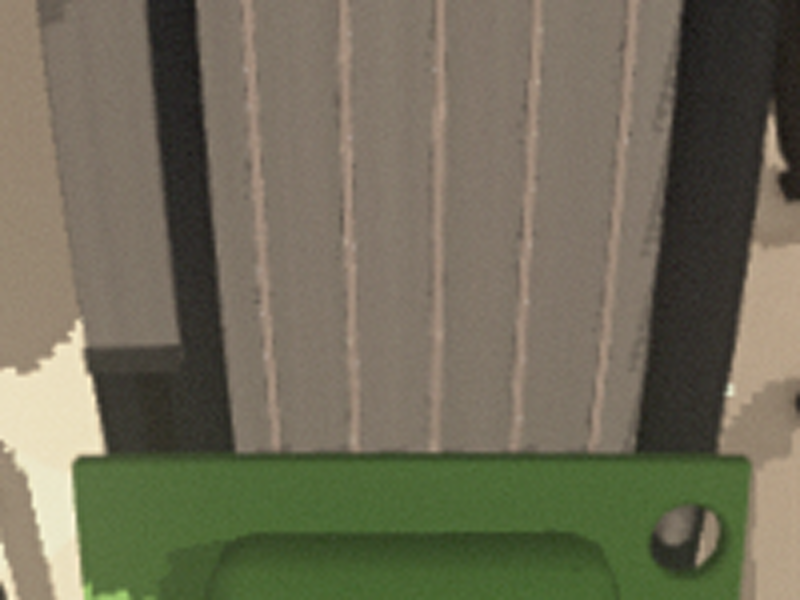

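View pics/e_c2.png

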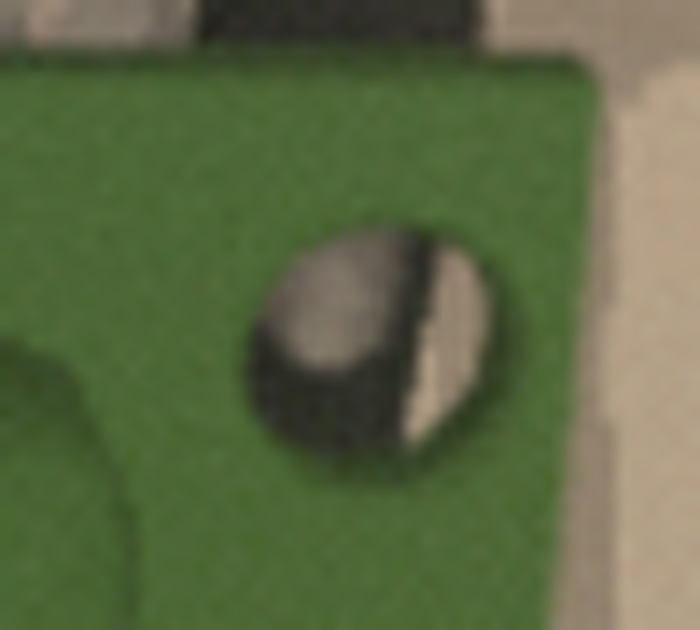

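Run:
```python
from h import *
import pickle
p=pickle.load(open("pics/e_p.pkl","rb"))
c=lambda L,o,f:[((a+.5)/f-.5+o[0],(b+.5)/f-.5+o[1]) for a,b in L]
M=[(45,51,5),(45,-51,5),(32,-42,5)]
px=c([(75,458),(748,458)],(150,60),4)+c([(374,350)],(295,170),14)
g3=lambda x,y,yaw,z:(Rn.from_euler("Z",yaw).as_matrix(),np.array([x,y,z]))
x,r=fit(g3,[("wrist",p,M,px)],[480,188,-.12,78]);print(x,r.round(2).tolist())
print("wrist meas guard; tcp z-200:",280.2-GH)
R,t=bedT(*BED)
for z in(0,5,11):
  for dx in(-2.5,0,2.5):
    q=proj("wrist",np.array([[-23+dx,-42,z]],float)@R.T+t,p)[0];print(z,dx,((q-[295,170])*14+6.5).round(0))
q=proj("wrist",np.array([[-23,-44,11],[-23,-42,11]],float)@R.T+t,p);print(((q-[295,170])*14+6.5).round(0))
for y in(51,29,-37,-51):
    q=proj("wrist",np.array([[x,y,0] for x in(10,30,60)],float)@R.T+t,p);print(y,((q-[150,60])*4+1.5).round(0).tolist())
```

```text
[ 4.75363542e+02  1.90161746e+02 -1.23434705e-01  7.64120840e+01] [[0.01, 0.02], [0.16, 0.01], [-0.17, -0.03]]
wrist meas guard; tcp z-200: 77.5
0 -2.5 [289. 222.]
0 0 [295. 180.]
0 2.5 [302. 138.]
5 -2.5 [306. 286.]
5 0 [313. 244.]
5 2.5 [320. 201.]
11 -2.5 [328. 367.]
11 0 [335. 324.]
11 2.5 [343. 281.]
[[378. 324.]
 [335. 324.]]
51 [[76.0, 317.0], [58.0, 196.0], [32.0, -4.0]]
29 [[217.0, 313.0], [206.0, 190.0], [191.0, -15.0]]
-37 [[658.0, 315.0], [672.0, 192.0], [691.0, -11.0]]
-51 [[746.0, 317.0], [765.0, 197.0], [791.0, -3.0]]
```

```bash
python3 -m jog '[[[0.3,0,3,0],[0.3,0,6,0],[0.3,0,8.5,0],[0.3,0,8.5,0],[0.3,0,8.5,0]]]'; python3 w.py
```

```text
clock: 7.32
position: [484.0, 190.6, 271.9]
ee_rot: [0.998, -0.062, 0.004, 0.001]
contact_force: [-0.7, 0.3, -2.2]
gripper_width: 18.9
7.33 [484.  190.6 271.9] yaw -0.1243 zax [ 0.0074 -0.0022 -1.    ] F [-0.7  0.3 -2.2] w 18.9 j [ 0.69  0.35 -0.43  0.01 -0.79  0.75]
```

```bash
python3 -m jog '[[[0,0,1,0],[0,0,1.5,0],[0,0,2.5,0],[0,0,2.5,0],[0,0,2.5,0]]]'; python3 w.py
python3 - <<'E'
from h import *
im,d=arm.get_image("wrist");cv2.imwrite("pics/f_wrist.png",im)
crop(im,295,170,345,215,14,"f_c2.png")
E
```

```text
clock: 7.95
position: [484.1, 190.7, 270.3]
ee_rot: [0.998, -0.062, 0.004, 0.001]
contact_force: [-3.5, 0.2, 5.5]
gripper_width: 19.0
7.95 [484.1 190.7 270.3] yaw -0.124 zax [ 0.0082 -0.0019 -1.    ] F [-3.5  0.2  5.5] w 19.0 j [ 0.69  0.35 -0.43  0.01 -0.78  0.75]
```

View pics/f_c2.png

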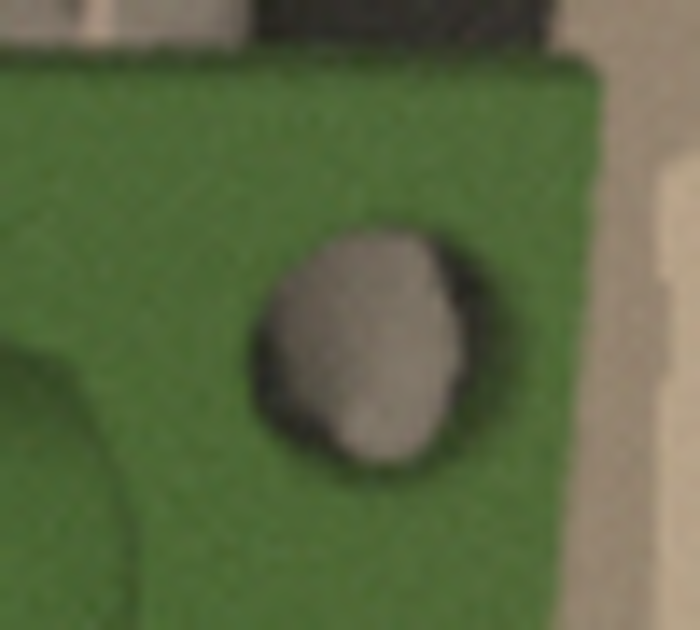

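```bash
python3 -m jog '[[[-1.8,0,2.2,0],[-3.6,0,4.2,0],[-5.4,0,6.3,0],[-7.2,0,8.3,0],[-7.2,0,8.3,0]]]'; python3 w.py
python3 - <<'E'
from h import *
im,d=arm.get_image("wrist");cv2.imwrite("pics/g_wrist.png",im)
crop(im,150,60,350,210,4,"g_c1.png")
im,d=arm.get_image("scene");cv2.imwrite("pics/g_scene.png",im)
crop(im,140,100,260,190,6,"g_c2.png")
E
```

```text
clock: 8.62
position: [478.0, 191.6, 265.1]
ee_rot: [0.998, -0.061, 0.006, 0.0]
contact_force: [-3.0, -3.1, 15.2]
gripper_width: 18.8
8.62 [478.  191.6 265.1] yaw -0.1228 zax [ 1.290e-02 -9.000e-04 -9.999e-01] F [-3.  -3.1 15.2] w 18.8 j [ 0.7   0.35 -0.45  0.01 -0.76  0.74]
```

View pics/g_c1.png

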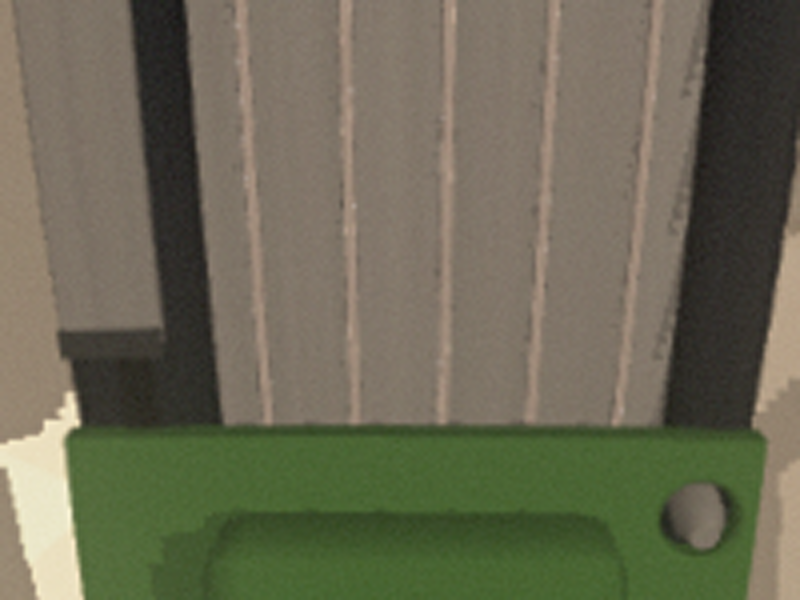

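View pics/g_c2.png

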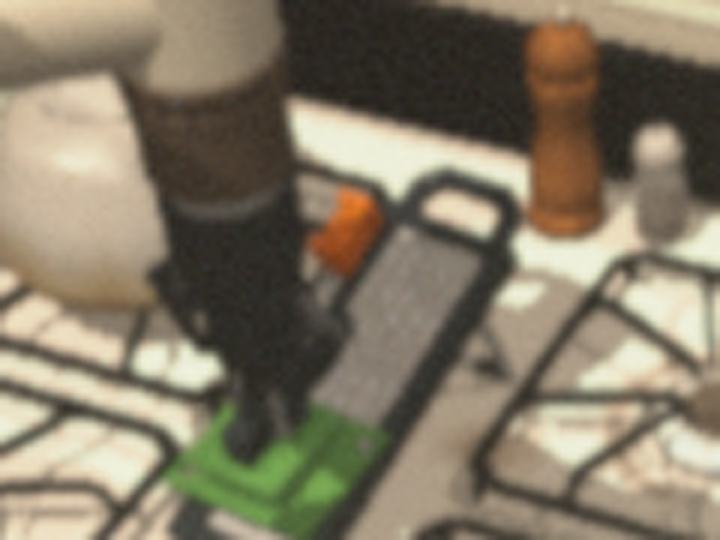

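```bash
python3 -m jog '[[[-1.8,0,3,0],[-3.6,0,6,0],[-5.4,0,9,0],[-6.5,0,11.5,0],[-6.5,0,11.5,0]]]'; python3 w.py
python3 - <<'E'
from h import *
im,d=arm.get_image("wrist");cv2.imwrite("pics/h_wrist.png",im)
crop(im,150,60,350,210,4,"h_c1.png")
im,d=arm.get_image("scene");cv2.imwrite("pics/h_scene.png",im)
crop(im,140,100,260,190,6,"h_c2.png")
E
```

```text
clock: 9.35
position: [471.4, 192.3, 256.3]
ee_rot: [0.998, -0.061, 0.007, -0.0]
contact_force: [-9.8, -1.7, 17.3]
gripper_width: 18.9
9.35 [471.4 192.3 256.3] yaw -0.1226 zax [ 1.400e-02 -6.000e-04 -9.999e-01] F [-9.8 -1.7 17.3] w 18.9 j [ 0.71  0.35 -0.48  0.01 -0.73  0.73]
```

View pics/h_c1.png

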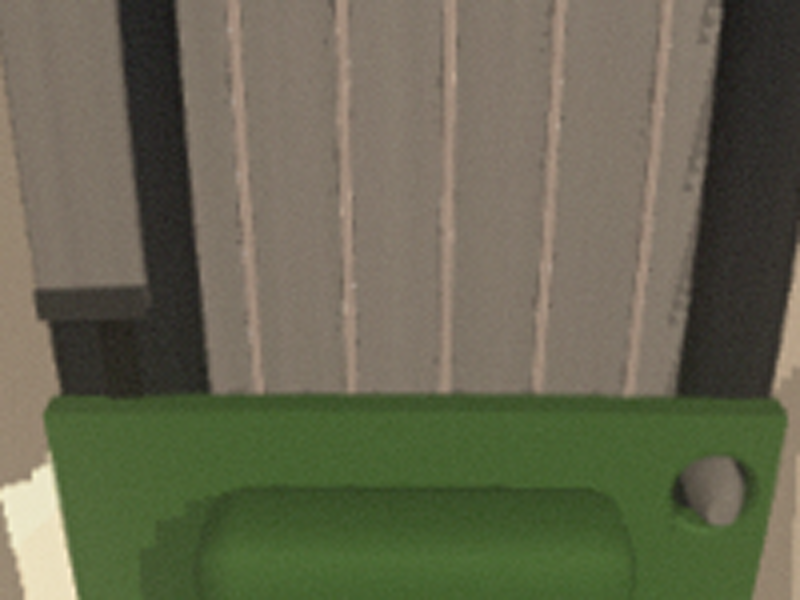

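View pics/h_c2.png

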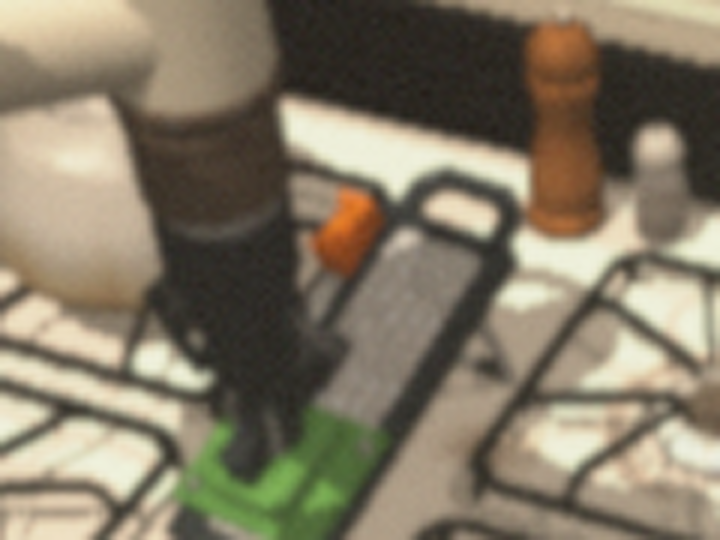

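```bash
python3 -m jog '[[[-0.3,0,2,0],[-0.5,0,3.5,0],[-0.5,0,3.5,0],[-0.5,0,3.5,0],[-0.5,0,3.5,0]]]'; python3 w.py; python3 -m jog '[[[0,0,0,0],[0,0,0,0],[0,0,0,0],[0,0,-3,0],[0,0,-6,0]]]' 45; python3 w.py;python3 - <<'E'
from h import *
im,d=arm.get_image("wrist");cv2.imwrite("pics/i_wrist.png",im)
crop(im,150,60,350,210,4,"i_c1.png")
im,d=arm.get_image("scene");cv2.imwrite("pics/i_scene.png",im)
crop(im,140,100,260,190,6,"i_c2.png")
E
```

```text
clock: 10.07
position: [470.8, 192.3, 255.7]
ee_rot: [0.998, -0.061, 0.008, -0.0]
contact_force: [-9.0, -1.5, 19.3]
gripper_width: 18.9
10.07 [470.8 192.3 255.7] yaw -0.1221 zax [ 1.550e-02 -3.000e-04 -9.999e-01] F [-9.  -1.5 19.3] w 18.9 j [ 0.71  0.35 -0.48  0.02 -0.73  0.73]
clock: 10.7
position: [470.8, 192.4, 261.7]
ee_rot: [0.998, -0.061, 0.008, -0.0]
contact_force: [-1.0, -1.0, 0.6]
gripper_width: 44.9
10.7 [470.8 192.4 261.7] yaw -0.122 zax [ 1.530e-02 -6.000e-04 -9.999e-01] F [-1.  -1.   0.6] w 44.9 j [ 0.71  0.34 -0.47  0.02 -0.74  0.73]
```

View pics/i_c1.png

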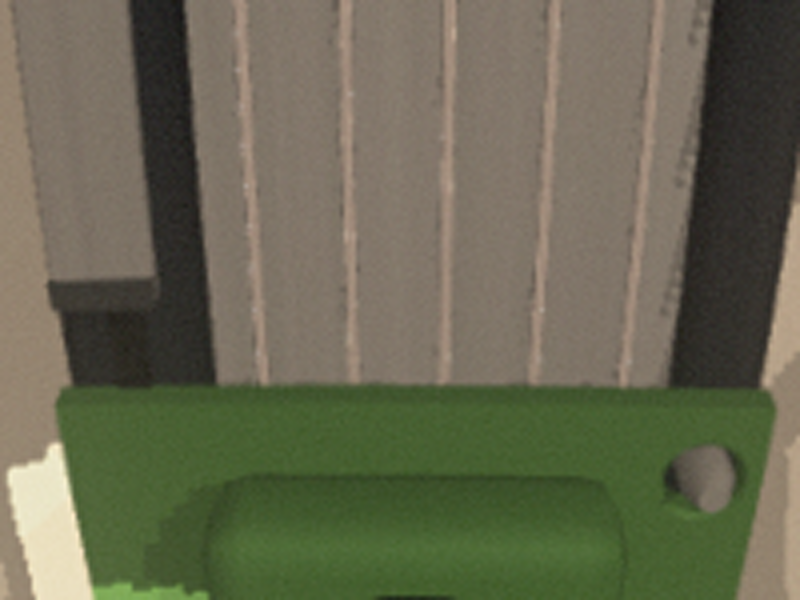

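View pics/i_c2.png

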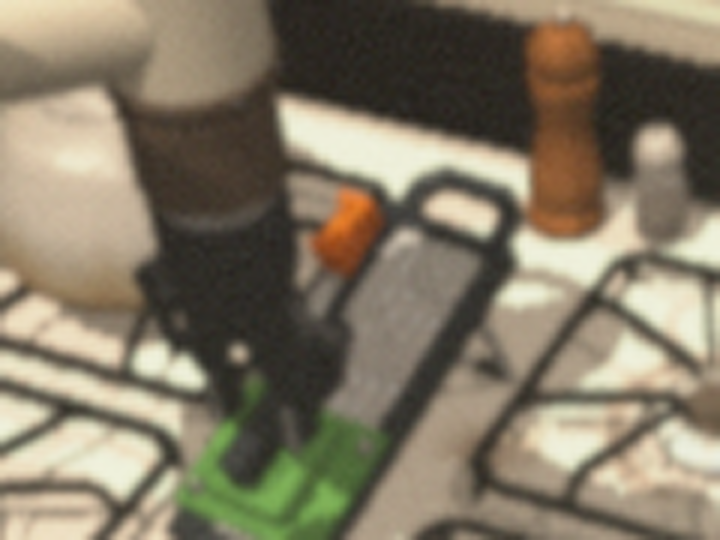

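```bash
python3 -m jog '[[[0,0,-35,0],[0,0,-85,0],[30,-5,-115,0],[60,-10,-125,0],[60,-10,-125,0]]]' 60; python3 w.py;python3 - <<'E'
from h import *
import pickle
p=arm.camera_params("wrist");im,d=arm.get_image("wrist");cv2.imwrite("pics/j_wrist.png",im);np.save("pics/j_wrist_d.npy",d);pickle.dump(p,open("pics/j_p.pkl","wb"))
crop(im,170,0,340,160,4,"j_c1.png");crop(im,180,130,340,250,5,"j_c2.png")
P=pts("wrist",d,p);R,t=bedT(*BED);Q=(P-t)@R
def box(x0,x1,y0,y1,zl=-10,zh=60):
    m=(Q[...,0]>x0)&(Q[...,0]<x1)&(Q[...,1]>y0)&(Q[...,1]<y1)&(Q[...,2]>zl)&(Q[...,2]<zh)&(d>0);return Q[m]
for b in((-97,-90,-48,40),(-21,-13,-30,47),(-90,-20,-48,-44),(-80,-20,34,48),(-80,-30,-45,-34),(-99,-95,-40,30),(20,60,-49,-39)):
    q=box(*b);print(b,len(q),np.percentile(q[:,2],[10,50,90]).round(1) if len(q) else 0)
g=im.astype(int);m=(g[...,1]>g[...,2]+30)&(g[...,1]>g[...,0]+30)&(Q[...,2]>1)&(Q[...,2]<8)
q=Q[m];A=np.c_[q[:,:2],np.ones(len(q))];k=np.linalg.lstsq(A,q[:,2],rcond=None)[0];print("flange plane",k,len(q),q.min(0),q.max(0))
mo=(g[...,2]>g[...,0]+60)&(g[...,2]>g[...,1]+30)&(abs(Q[...,0]-96)<40)&(abs(Q[...,1]-40)<25)
q=Q[mo];print(len(q),np.percentile(q,[1,50,99],0).round(1));qt=q[(q[:,2]>29)];print(np.percentile(qt,[2,50,98],0).round(1))
E
```

```text
clock: 11.42
position: [530.9, 195.2, 388.7]
ee_rot: [0.998, -0.062, 0.009, -0.001]
contact_force: [-0.4, 0.3, -0.2]
gripper_width: 60.2
11.43 [530.9 195.2 388.7] yaw -0.1232 zax [ 0.0182  0.0014 -0.9998] F [-0.4  0.3 -0.2] w 60.2 j [ 0.64  0.29 -0.17  0.01 -1.09  0.8 ]
(-97, -90, -48, 40) 90 [4.8 5.8 6.5]
(-21, -13, -30, 47) 958 [ 5.   6.6 20.9]
(-90, -20, -48, -44) 149 [4.8 5.7 6.4]
(-80, -20, 34, 48) 501 [5.3 5.9 6.7]
(-80, -30, -45, -34) 309 [5.1 5.9 6.6]
(-99, -95, -40, 30) 13 [5.4 5.9 6.6]
(20, 60, -49, -39) 374 [-0.2  0.8  1.6]
flange plane [2.11562215e-03 6.37792882e-04 5.95212617e+00] 2185 [-101.43477676  -50.3499778     2.7969171 ] [-10.13321668  50.73905928   7.73717331]
1810 [[ 74.6  27.9   9.7]
 [ 99.   39.   34.7]
 [117.3  51.5  38.1]]
[[ 75.1  28.6  30.6]
 [ 97.   39.5  35.1]
 [116.9  50.8  37.8]]
```

View pics/j_c1.png

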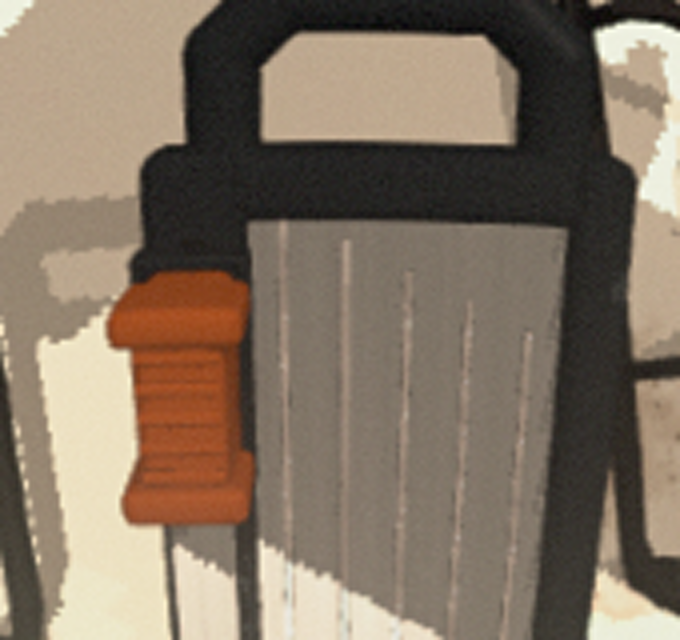

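View pics/j_c2.png

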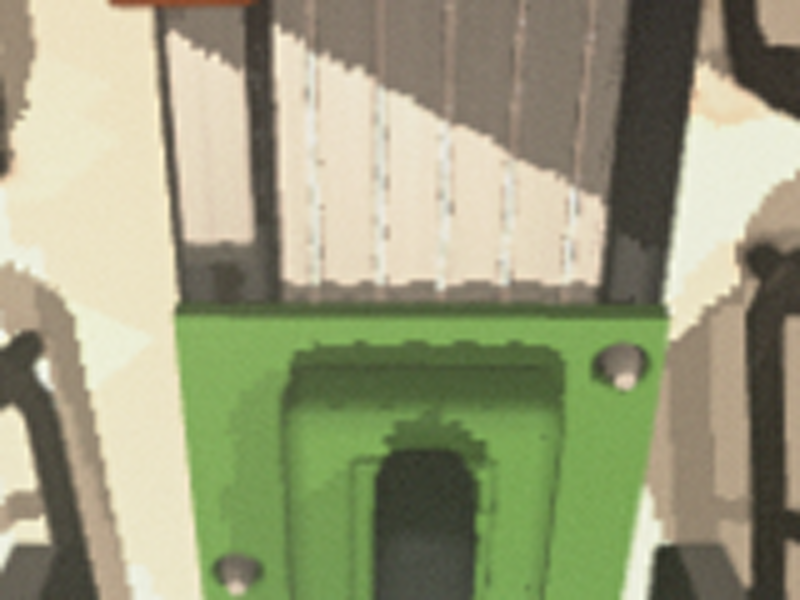

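Run:
```python
from h import *
import pickle
p=pickle.load(open("pics/b_p.pkl","rb"));d=np.load("pics/b_wrist_d.npy");P=pts("wrist",d,p)
m=(P[...,2]>50)&(P[...,1]>235)&(P[...,1]<330)&(P[...,0]>480)&(P[...,0]<720);q=P[m]
for x in range(500,720,30):
    k=q[(abs(q[:,0]-x)<15)]
    if len(k): i=k[:,1].argmin();print(x,k[i].round(0))
R,t=bedT(*BED);s=arm.read_state();z=Rn.from_quat(s["ee_rot"]).as_matrix()[:,2]
tip=R@[94.3,40.3,23.5]+t;T=tip-172*z;print("tip",tip,"tcp",T)
goto(*(T-40*z),BED[2]);goto(*T,BED[2])
print("bed axes in tool: x",(Rn.from_quat(s["ee_rot"]).as_matrix().T@R).T.round(3).tolist())
```

```text
500 [499. 235.  59.]
530 [543. 235. 293.]
560 [557. 235. 325.]
620 [634. 315.  54.]
650 [663. 311.  55.]
680 [669. 311.  55.]
710 [695. 318.  56.]
tip [616.0908706  213.33107033 126.41052199] tcp [613.41945424 213.29212581 298.3897708 ]
shift [ 79.3 -28.4  50.6] spin 0.05
shift [ 79.3 -28.4  90.6] spin 0.05
bed axes in tool: x [[0.945, 0.0, -0.328], [0.001, -1.0, 0.002], [-0.328, -0.002, -0.945]]
```

```bash
python3 -m jog '[[[40,-15,20,0],[79.3,-28.4,50,0],[79.3,-28.4,60,0],[79.3,-28.4,60,0],[79.3,-28.4,60,0]]]' 45; python3 w.py;python3 - <<'E'
from h import *
import pickle
p=arm.camera_params("wrist");im,d=arm.get_image("wrist");cv2.imwrite("pics/k_wrist.png",im);np.save("pics/k_wrist_d.npy",d);pickle.dump(p,open("pics/k_p.pkl","wb"))
cv2.imwrite("pics/k_big.png",cv2.resize(im,(800,600)))
R,t=bedT(*BED);s=arm.read_state();z=Rn.from_quat(s["ee_rot"]).as_matrix()[:,2]
tip=R@[94.3,40.3,23.5]+t;T=tip-172*z;goto(*T,BED[2])
im,d=arm.get_image("scene");crop(im,140,80,260,170,6,"k_c2.png")
E
```

```text
clock: 12.1
position: [612.1, 213.3, 330.3]
ee_rot: [0.998, -0.061, 0.008, -0.001]
contact_force: [1.2, 0.8, 0.5]
gripper_width: 45.2
12.1 [612.1 213.3 330.3] yaw -0.1224 zax [ 1.690e-02  8.000e-04 -9.999e-01] F [1.2 0.8 0.5] w 45.2 j [ 0.59  0.48 -0.04  0.01 -1.04  0.86]
shift [ 0.3  0.3 32.3] spin 0.09
```

View pics/k_big.png

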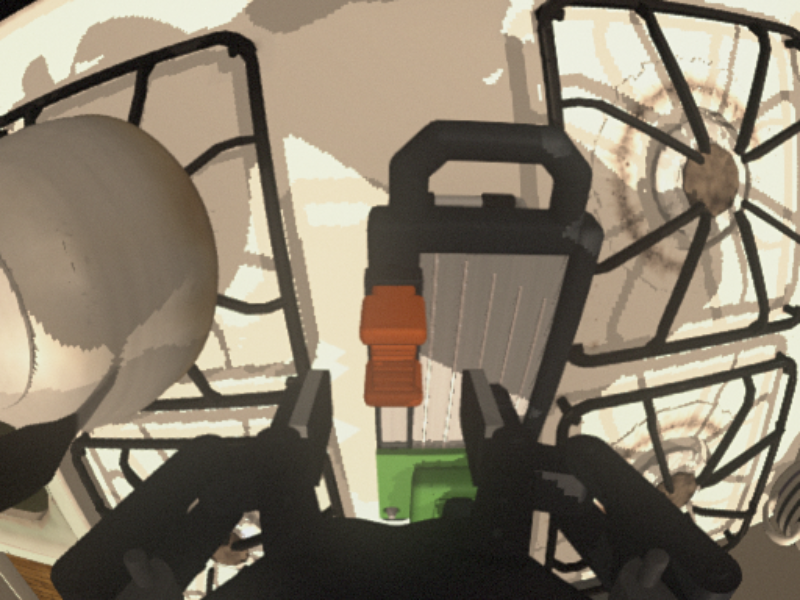

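View pics/k_c2.png

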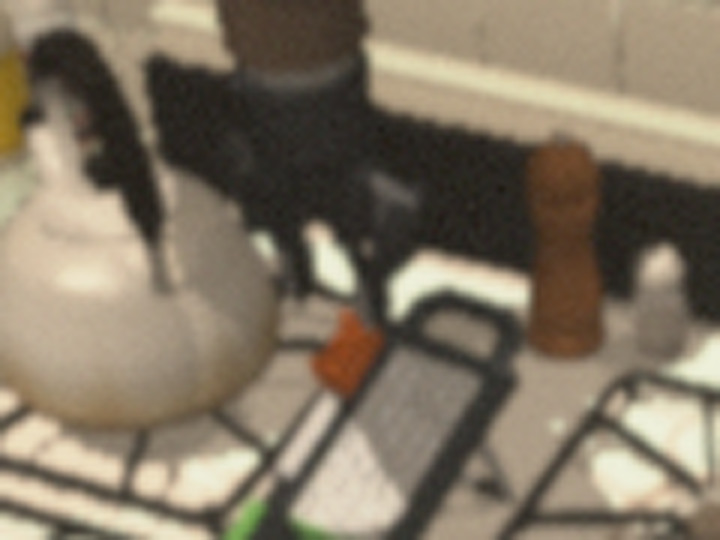

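```bash
python3 -m jog '[[[0.3,0.2,8,0],[0.3,0.2,16,0],[0.3,0.2,25,0],[0.3,0.2,32.3,0],[0.3,0.2,32.3,0]]]'; python3 w.py;python3 - <<'E'
from h import *
im,d=arm.get_image("wrist");crop(im,180,130,340,250,5,"l_c1.png")
R,t=bedT(*BED);s=arm.read_state();z=Rn.from_quat(s["ee_rot"]).as_matrix()[:,2]
tip=R@[94.3,40.3,23.5]+t;T=tip-172*z;goto(*T,BED[2])
im,d=arm.get_image("scene");crop(im,140,80,260,170,6,"l_c2.png")
E
```

```text
clock: 12.82
position: [613.0, 213.1, 297.3]
ee_rot: [0.998, -0.061, 0.008, -0.001]
contact_force: [-0.4, -0.7, -0.1]
gripper_width: 44.8
12.82 [613.  213.1 297.3] yaw -0.1226 zax [ 1.590e-02  4.000e-04 -9.999e-01] F [-0.4 -0.7 -0.1] w 44.8 j [ 0.58  0.51 -0.08  0.01 -0.97  0.86]
shift [-0.1 -0.  -0.4] spin 0.09
```

View pics/l_c1.png

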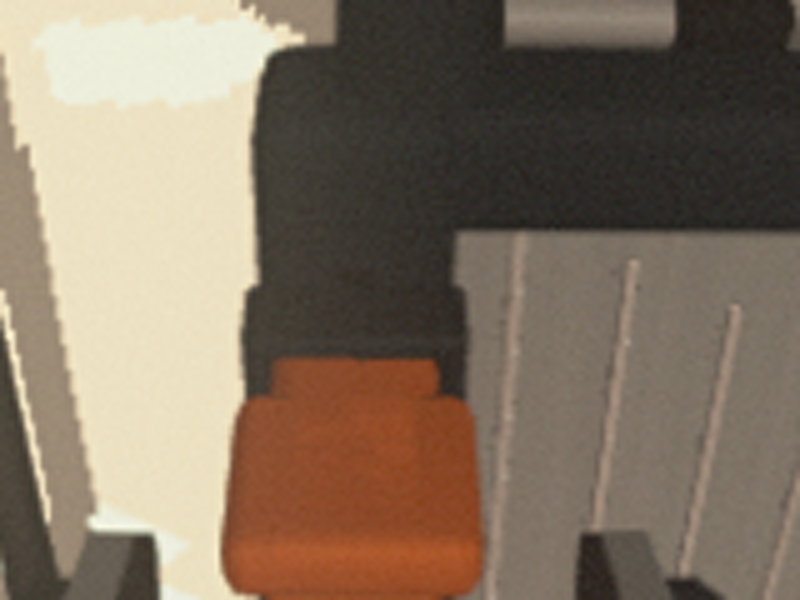

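View pics/l_c2.png

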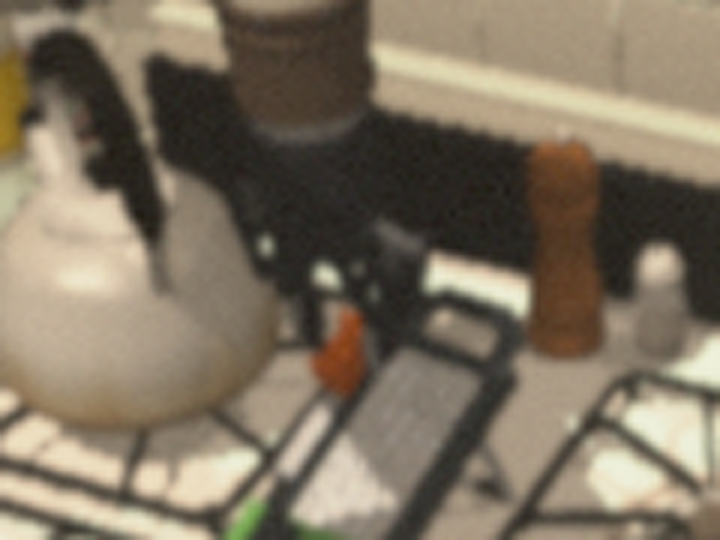

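```bash
python3 -m jog '[[[0,-1.1,-0.2,0],[0,-1.1,-0.2,0],[0,-1.1,-0.2,0],[0,-1.1,-0.2,0],[0,-1.1,-0.2,0]]]' 0; python3 w.py;python3 - <<'E'
from h import *
im,d=arm.get_image("wrist");crop(im,180,130,340,250,5,"m_c1.png")
E
```

```text
clock: 13.55
position: [613.6, 214.3, 299.1]
ee_rot: [0.998, -0.061, 0.009, -0.001]
contact_force: [1.0, -1.3, 2.4]
gripper_width: 16.7
13.55 [613.6 214.3 299.1] yaw -0.1223 zax [ 0.0189  0.0016 -0.9998] F [ 1.  -1.3  2.4] w 16.7 j [ 0.59  0.51 -0.08  0.01 -0.97  0.86]
```

View pics/m_c1.png

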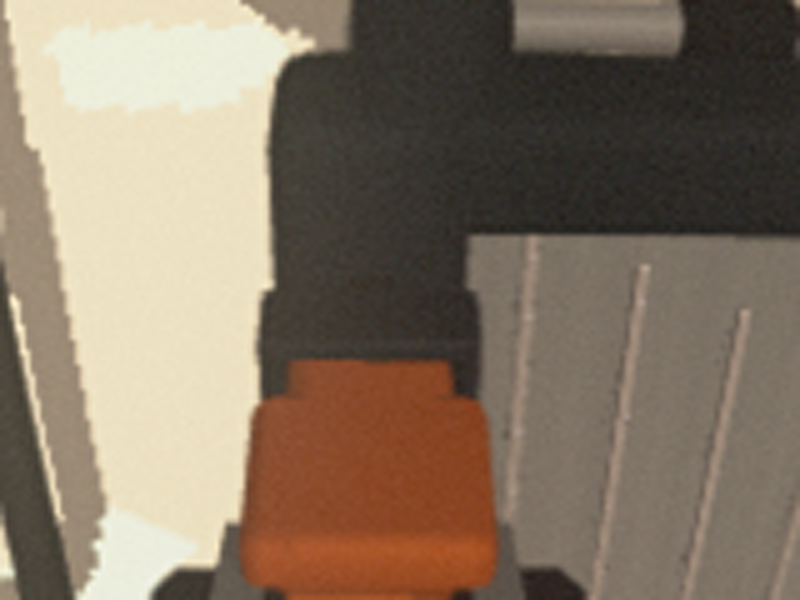

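```bash
cat > b.py <<'E'
from h import *
R,t=bedT(*BED);s=arm.read_state();z=Rn.from_quat(s["ee_rot"]).as_matrix()[:,2]
print(round(s["clock"],2),"tip in bed",(R.T@(s["position"]+172*z-t)).round(2),"tcp",(R.T@(s["position"]-t)).round(2),"F bed",(R.T@s["contact_force"]).round(1),"Tq",(R.T@s["wrist_torque"]).round(2),"w",round(s["gripper_width"],1))
E
python3 b.py; python3 -m jog '[[[0.5,0,1.5,0],[1,0,3,0],[1.5,0,4.5,0],[2.1,0,6,0],[2.1,0,6,0]]]'; python3 b.py
```

```text
13.6 tip in bed [95.15 41.63 23.92] tcp [151.12  40.96 186.55] F bed [ 1.5 -1.8  3. ] Tq [-0.34 -0.19  0.14] w 16.7
clock: 14.22
position: [615.7, 214.1, 293.7]
ee_rot: [0.998, -0.061, 0.009, -0.001]
contact_force: [-2.7, -0.9, 7.4]
gripper_width: 16.8
14.22 tip in bed [95.2  41.62 18.21] tcp [151.21  40.99 180.83] F bed [ 0.1 -1.2  7.9] Tq [-0.41  0.66  0.11] w 16.8
```

```bash
python3 -m jog '[[[-0.7,0,1.1,0],[-1.6,0,1.4,0],[-2.6,0,1.75,0],[-3.5,0,2.1,0],[-4.5,0,2.4,0]]]'; python3 b.py
```

```text
clock: 14.85
position: [611.7, 214.6, 292.4]
ee_rot: [0.998, -0.061, 0.01, -0.001]
contact_force: [-1.0, -2.3, 8.2]
gripper_width: 16.9
14.85 tip in bed [91.34 41.69 18.21] tcp [147.01  40.98 180.95] F bed [ 2.1 -2.4  7.9] Tq [-0.63  0.11  0.14] w 16.9
```

```bash
python3 -m jog '[[[-2.4,0,1.7,0],[-5,0,2.6,0],[-7.7,0,3.5,0],[-10.3,0,4.4,0],[-13,0,5.4,0]]]'; python3 b.py
```

```text
clock: 15.48
position: [599.4, 216.0, 287.9]
ee_rot: [0.998, -0.061, 0.011, -0.001]
contact_force: [-0.7, -3.2, 8.2]
gripper_width: 16.9
15.47 tip in bed [78.45 41.65 18.19] tcp [133.78  40.89 181.04] F bed [ 2.6 -3.2  7.8] Tq [-0.7   0.09  0.16] w 16.9
```

Run:
```python
from h import *
im,d=arm.get_image("wrist");crop(im,180,130,340,250,5,"n_c1.png")
im,d=arm.get_image("scene");crop(im,140,80,260,170,6,"n_c2.png")
```

```text
(no output)
```

View pics/n_c1.png

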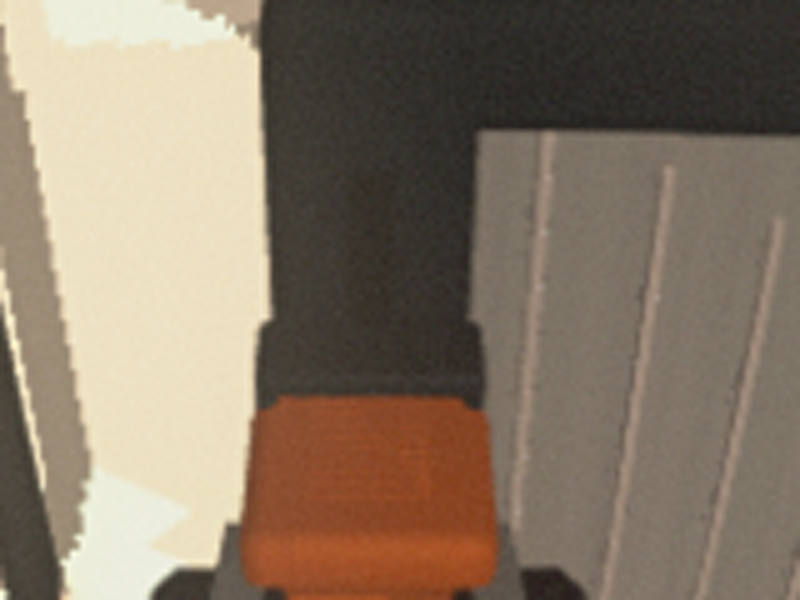

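```bash
python3 -m jog '[[[-2,0.3,1.7,0],[-4.5,0.3,2.5,0],[-6.5,0.3,3.2,0],[-8.5,0.3,3.9,0],[-10.2,0.3,4.4,0]]]'; python3 b.py; python3 -m jog '[[[-2,0.2,1.7,0],[-4,0.2,2.3,0],[-6,0.2,3,0],[-7.8,0.2,3.6,0],[-9.5,0.2,4.2,0]]]'; python3 b.py
```

```text
clock: 16.2
position: [589.5, 217.1, 284.4]
ee_rot: [0.998, -0.06, 0.012, -0.002]
contact_force: [0.5, -0.5, 7.7]
gripper_width: 17.0
16.2 tip in bed [68.13 41.62 18.19] tcp [123.21  40.73 181.13] F bed [ 3.2 -0.4  7.1] Tq [-0.52  0.13  0.11] w 17.0
clock: 16.82
position: [580.5, 218.1, 281.2]
ee_rot: [0.998, -0.06, 0.013, -0.002]
contact_force: [-1.1, -2.4, 8.3]
gripper_width: 16.6
16.82 tip in bed [58.92 41.65 18.18] tcp [113.66  40.65 181.23] F bed [ 2.1 -2.5  8.1] Tq [-0.57  0.19  0.17] w 16.6
```

```bash
python3 -m jog '[[[-1,0.2,1.3,0],[-2,0.2,1.7,0],[-3,0.2,2,0],[-4,0.2,2.3,0],[-5,0.2,2.6,0]]]'; python3 b.py; python3 -m jog '[[[-0.5,0.2,1.1,0],[-0.9,0.2,1.2,0],[-1.3,0.2,1.35,0],[-1.7,0.2,1.5,0],[-2,0.2,1.6,0]]]'; python3 b.py
```

```text
clock: 17.45
position: [576.0, 218.5, 279.6]
ee_rot: [0.998, -0.06, 0.014, -0.002]
contact_force: [-0.1, -1.6, 8.7]
gripper_width: 17.1
17.45 tip in bed [54.38 41.59 18.15] tcp [108.84  40.49 181.3 ] F bed [ 3.  -1.6  8.1] Tq [-0.57  0.17  0.16] w 17.1
clock: 18.08
position: [574.4, 218.6, 279.2]
ee_rot: [0.998, -0.06, 0.015, -0.003]
contact_force: [-1.1, -1.3, 7.7]
gripper_width: 17.0
18.07 tip in bed [53.09 41.61 18.17] tcp [107.24  40.4  181.42] F bed [ 1.8 -1.5  7.5] Tq [-0.53  0.21  0.12] w 17.0
```

```bash
cat > c.py <<'E'
from h import *
import sys
R,t=bedT(*BED);s=arm.read_state();z=Rn.from_quat(s["ee_rot"]).as_matrix()[:,2]
F=R.T@s["contact_force"];q=R.T@(s["position"]+172*z-t)
print(round(s["clock"],2),"slide",round(95.2-q[0],2),"tip",q.round(2),"F",F.round(1));sys.exit(F[0]>5.5)
E
python3 -m jog '[[[-0.2,0.1,0.9,0],[-0.5,0.1,1,0],[-0.8,0.1,1.1,0],[-1.1,0.1,1.2,0],[-1.3,0.1,1.3,0]]]' >/dev/null; python3 c.py && python3 -m jog '[[[-0.2,0.1,0.9,0],[-0.5,0.1,1,0],[-0.8,0.1,1.1,0],[-1.1,0.1,1.2,0],[-1.3,0.1,1.3,0]]]' >/dev/null; python3 c.py
```

```text
18.7 slide 42.78 tip [52.42 41.6  18.17] F [ 2.9 -1.8  8.4]
18.7 slide 42.78 tip [52.42 41.6  18.17] F [ 2.9 -1.8  8.4]False
False
```

```bash
sed -i 's/sys.exit(F\[0\]>5.5)/sys.exit(int(F[0]>5.5))/' c.py
python3 -m jog '[[[-0.4,0.1,1,0],[-0.7,0.1,1.1,0],[-1,0.1,1.2,0],[-1.3,0.1,1.3,0],[-1.6,0.1,1.4,0]]]' >/dev/null; python3 c.py && python3 -m jog '[[[-0.4,0.1,1,0],[-0.7,0.1,1.1,0],[-1,0.1,1.2,0],[-1.3,0.1,1.3,0],[-1.6,0.1,1.4,0]]]' >/dev/null; python3 c.py
```

```text
19.32 slide 43.8 tip [51.4  41.59 18.15] F [ 2.4 -2.1  7.1]
19.95 slide 44.84 tip [50.36 41.6  18.13] F [ 2.9 -2.   7.8]
```

```bash
python3 -m jog '[[[-0.4,0.1,1,0],[-0.7,0.1,1.1,0],[-1,0.1,1.2,0],[-1.3,0.1,1.3,0],[-1.6,0.1,1.4,0]]]' >/dev/null; python3 c.py && python3 -m jog '[[[-0.4,0.1,1,0],[-0.7,0.1,1.1,0],[-1,0.1,1.2,0],[-1.3,0.1,1.3,0],[-1.6,0.1,1.4,0]]]' >/dev/null; python3 c.py
```

```text
20.57 slide 45.82 tip [49.38 41.62 18.13] F [ 1.8 -2.1  7.2]
21.2 slide 46.84 tip [48.36 41.61 18.11] F [ 2.  -1.6  7.7]
```

```bash
python3 -m jog '[[[-0.4,0.1,1,0],[-0.7,0.1,1.1,0],[-1,0.1,1.2,0],[-1.3,0.1,1.3,0],[-1.7,0.1,1.4,0]]]' >/dev/null; python3 c.py && python3 -m jog '[[[-0.4,0.1,1,0],[-0.7,0.1,1.1,0],[-1,0.1,1.2,0],[-1.3,0.1,1.3,0],[-1.7,0.1,1.4,0]]]' >/dev/null && python3 c.py && python3 -m jog '[[[-0.4,0.1,1,0],[-0.7,0.1,1.1,0],[-1,0.1,1.2,0],[-1.3,0.1,1.3,0],[-1.7,0.1,1.4,0]]]' >/dev/null && python3 c.py
```

```text
21.82 slide 47.97 tip [47.23 41.63 18.11] F [ 2.6 -1.8  6.7]
22.45 slide 49.13 tip [46.07 41.61 18.09] F [ 1.6 -1.6  7.6]
23.07 slide 50.25 tip [44.95 41.62 18.07] F [ 1.8 -1.6  7.6]
```

```bash
python3 c.py && python3 -m jog '[[[-0.4,0.1,1,0],[-0.7,0.1,1.1,0],[-1,0.1,1.2,0],[-1.3,0.1,1.3,0],[-1.7,0.1,1.4,0]]]' >/dev/null; python3 c.py && python3 -m jog '[[[-0.4,0.1,1,0],[-0.7,0.1,1.1,0],[-1,0.1,1.2,0],[-1.3,0.1,1.3,0],[-1.7,0.1,1.4,0]]]' >/dev/null && python3 c.py && python3 -m jog '[[[-0.4,0.1,1,0],[-0.7,0.1,1.1,0],[-1,0.1,1.2,0],[-1.3,0.1,1.3,0],[-1.7,0.1,1.4,0]]]' >/dev/null && python3 c.py
```

```text
23.07 slide 50.25 tip [44.95 41.62 18.07] F [ 1.8 -1.6  7.6]
23.7 slide 51.4 tip [43.8  41.65 18.06] F [ 1.9 -1.4  7.9]
24.32 slide 52.54 tip [42.66 41.63 18.03] F [ 1.3 -1.6  7.7]
24.95 slide 53.65 tip [41.55 41.63 18.04] F [ 2.5 -2.1  7.8]
```

```bash
python3 c.py && python3 -m jog '[[[-0.4,0.1,1,0],[-0.7,0.1,1.1,0],[-1,0.1,1.2,0],[-1.3,0.1,1.3,0],[-1.7,0.1,1.4,0]]]' >/dev/null; python3 c.py && python3 -m jog '[[[-0.4,0.1,1,0],[-0.7,0.1,1.1,0],[-1,0.1,1.2,0],[-1.3,0.1,1.3,0],[-1.7,0.1,1.4,0]]]' >/dev/null && python3 c.py && python3 -m jog '[[[-0.4,0.1,1,0],[-0.7,0.1,1.1,0],[-1,0.1,1.2,0],[-1.3,0.1,1.3,0],[-1.7,0.1,1.4,0]]]' >/dev/null && python3 c.py
```

```text
24.95 slide 53.65 tip [41.55 41.63 18.04] F [ 2.5 -2.1  7.8]
25.57 slide 54.8 tip [40.4  41.66 18.03] F [ 2.4 -2.1  8.2]
26.2 slide 55.93 tip [39.27 41.66 18.01] F [ 1.9 -3.1  7.8]
26.82 slide 57.09 tip [38.11 41.64 17.98] F [ 1.9 -2.   7.7]
```

```bash
python3 c.py && python3 -m jog '[[[-0.4,0.1,1,0],[-0.7,0.1,1.1,0],[-1,0.1,1.2,0],[-1.3,0.1,1.3,0],[-1.7,0.1,1.4,0]]]' >/dev/null; python3 c.py && python3 -m jog '[[[-0.4,0.1,1,0],[-0.7,0.1,1.1,0],[-1,0.1,1.2,0],[-1.3,0.1,1.3,0],[-1.7,0.1,1.4,0]]]' >/dev/null && python3 c.py && python3 -m jog '[[[-0.4,0.1,1,0],[-0.7,0.1,1.1,0],[-1,0.1,1.2,0],[-1.3,0.1,1.3,0],[-1.7,0.1,1.4,0]]]' >/dev/null && python3 c.py
```

```text
26.82 slide 57.09 tip [38.11 41.64 17.98] F [ 1.9 -2.   7.7]
27.45 slide 58.12 tip [37.08 41.66 17.99] F [ 3.4 -2.4  7.9]
28.07 slide 58.28 tip [36.92 41.71 17.98] F [ 5.6 -3.6  6.4]
```

```bash
python3 -m jog '[[[-0.6,0.1,1,0],[-1,0.1,1.2,0],[-1.3,0.1,1.3,0],[-1.7,0.1,1.4,0],[-1.9,0.1,1.5,0]]]' >/dev/null; python3 c.py;python3 b.py
```

```text
28.7 slide 58.31 tip [36.89 41.73 17.96] F [ 5.5 -4.   5.9]
28.7 tip in bed [36.89 41.73 17.96] tcp [ 86.38  39.19 182.67] F bed [ 5.5 -4.   5.9] Tq [-1.16 -0.73  0.24] w 17.0
```

```bash
python3 -m jog '[[[0,0,0,0],[0,0,0,0],[0,0,0,0],[0,0,0,0],[0,0,0,0]]]' 45; python3 b.py; python3 w.py; python3 -m jog '[[[0,0,-15,0],[0,0,-40,0],[0,0,-80,0],[-20,0,-110,0],[-40,0,-120,0]]]'; python3 w.py
python3 - <<'E'
from h import *
import pickle
p=arm.camera_params("wrist");im,d=arm.get_image("wrist");cv2.imwrite("pics/q_wrist.png",im);np.save("pics/q_wrist_d.npy",d);pickle.dump(p,open("pics/q_p.pkl","wb"))
cv2.imwrite("pics/q_big.png",cv2.resize(im,(800,600)));crop(im,170,70,340,230,4,"q_c1.png")
P=pts("wrist",d,p);R,t=bedT(*BED);Q=(P-t)@R
g=im.astype(int);mo=(g[...,2]>g[...,0]+60)&(g[...,2]>g[...,1]+30)&(abs(Q[...,0]-40)<60)&(abs(Q[...,1]-40)<25)
q=Q[mo];print(len(q),np.percentile(q,[1,50,99],0).round(1));c=q[(abs(q[:,0]-np.median(q[:,0]))<9)&(abs(q[:,1]-40)<7)];print("mid top z",np.percentile(c[:,2],[10,50,90]).round(1))
m=(g[...,1]>g[...,2]+30)&(g[...,1]>g[...,0]+30)&(Q[...,2]>1)&(Q[...,2]<8)
q=Q[m];A=np.c_[q[:,:2],np.ones(len(q))];print("flange",np.linalg.lstsq(A,q[:,2],rcond=None)[0],q.min(0),q.max(0))
for b in((20,60,-49,-39),(80,110,32,48)):
    mm=(Q[...,0]>b[0])&(Q[...,0]<b[1])&(Q[...,1]>b[2])&(Q[...,1]<b[3])&(d>0)&(abs(Q[...,2])<30);print(b,np.median(Q[mm][:,2]))
# before: mid top in j
p=pickle.load(open("pics/j_p.pkl","rb"));d=np.load("pics/j_wrist_d.npy");g=cv2.imread("pics/j_wrist.png").astype(int);Q=(pts("wrist",d,p)-t)@R
mo=(g[...,2]>g[...,0]+60)&(abs(Q[...,0]-96)<9)&(abs(Q[...,1]-40)<7);print("before",np.percentile(Q[mo][:,2],[10,50,90]).round(1))
E
```

```text
clock: 29.32
position: [554.3, 220.0, 273.0]
ee_rot: [0.998, -0.058, 0.029, -0.005]
contact_force: [0.5, -0.3, -0.0]
gripper_width: 45.0
29.32 tip in bed [36.71 41.77 17.8 ] tcp [ 86.24  39.25 182.5 ] F bed [ 0.5 -0.3 -0.2] Tq [-0.02  0.13  0.03] w 45.0
29.32 [554.3 220.  273. ] yaw -0.1167 zax [ 0.0592  0.0074 -0.9982] F [ 0.5 -0.3 -0. ] w 45.0 j [ 0.66  0.45 -0.27  0.04 -0.8   0.77]
clock: 29.95
position: [507.0, 223.8, 393.4]
ee_rot: [0.998, -0.058, 0.031, -0.007]
contact_force: [0.3, 0.1, -0.1]
gripper_width: 45.1
29.95 [507.  223.8 393.4] yaw -0.117 zax [ 0.0633  0.0105 -0.9979] F [ 0.3  0.1 -0.1] w 45.1 j [ 0.72  0.26 -0.22  0.04 -1.04  0.72]
1407 [[16.4 28.1  9. ]
 [43.4 39.9 34.6]
 [59.5 51.7 37.9]]
mid top z [33.4 34.6 35.8]
flange [-6.57773836e-04  7.73487233e-04  5.79564190e+00] [-100.84490697  -50.34918083    3.99547098] [-10.32661447  50.72854426   7.85608422]
(20, 60, -49, -39) 0.7492284890754535
(80, 110, 32, 48) 1.1947310180669648
before [33.5 34.5 35.6]
```

View pics/q_big.png

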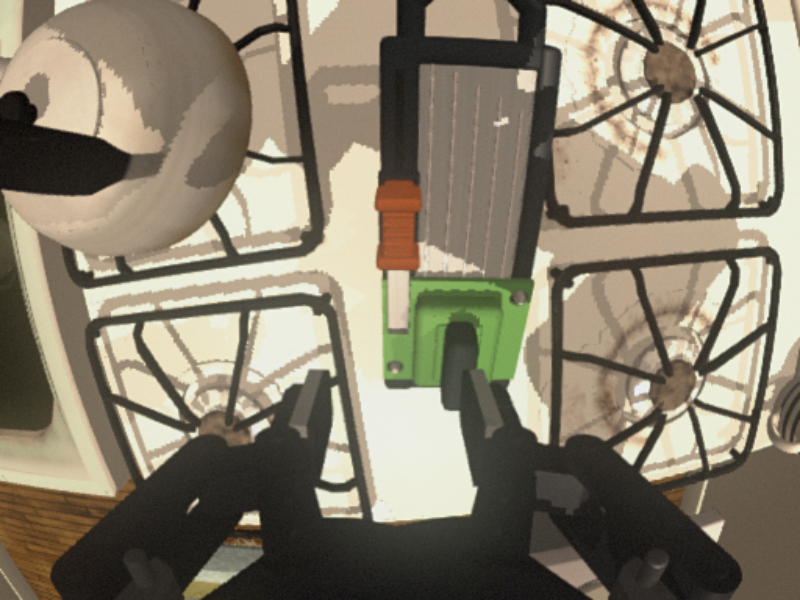

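View pics/q_c1.png

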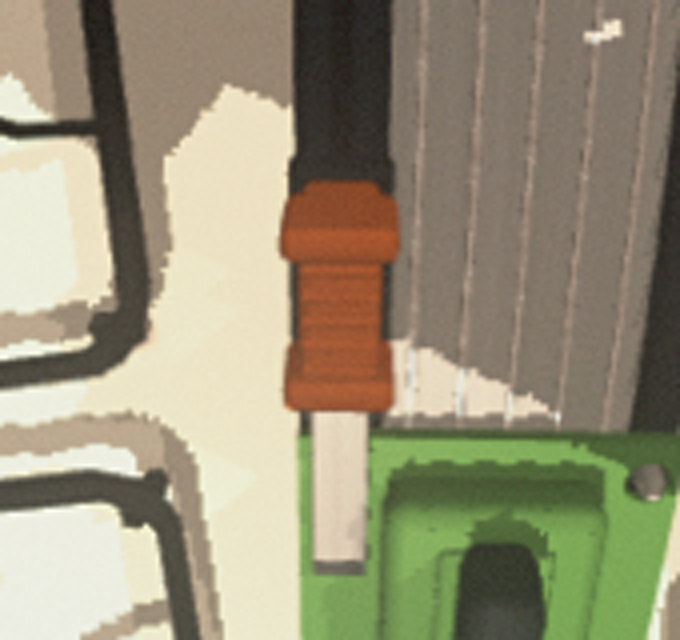

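Run:
```python
from h import *
im,d=arm.get_image("top");cv2.imwrite("pics/r_top.png",im)
a=cv2.imread("pics/a_top.png");print(np.abs(im[225:275,265:360].astype(int)-a[225:275,265:360]).max(2).__gt__(60).sum())
print(arm.job_done())
```

```text
0
the job is handed in; nothing more can be done
None
```

The slicer is made safe, and I handed the job in at about 30 s, with the gripper clear of everything.

- **Guard:** it sits on both pins. In the wrist-camera depth, its flange lies about 5 mm above the rails, with a slope under 0.001, so it is flat. It measured the same after locking.
- **Lock:** I held the grip about 5.7 mm down and slid it in 1 mm steps. At 58.3 mm it stopped; two more pushes moved it under 0.2 mm. The push force there was about 5.5 N, against 2 to 3 N while sliding and well under the 18 N limit.
- **Spring-up:** when I opened the fingers, the grip came up to its starting height (34.6 mm measured, 34.5 mm before). It is locked with the tongue over the guard.
- **Onion, lemon and mug:** the top-camera image around them is unchanged from the start.

No check failed. The depth camera reads about 0.8 mm high, and the tool drifted by about 0.06 rad during the slide. Neither affected the outcome.

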